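# Turn the stone jar's label to the front and close the rack's retaining bar

## Task

The middle stone jar in the rack was put back carelessly: it stands proud of its bay and its label is turned away. With a light fingertip push it fully home against the back of its recess and roll it by its edge, in its bay, until its label faces straight out of the front of the rack like its neighbours' labels; the jar is glass, so never press it harder than about 12 N. Then swing the rack's retaining bar over and down to its stop in front of the caps, so that the rack can go to the safe, and leave the neighbouring jars, the loupe and the tweezers as they are.

Things in the scene. Friction and masses are not known exactly. Their poses are not given: they have to be found in the camera images.
- rack: dark wood jar rack, 154 mm wide, immovable; three jars side by side, 46 mm apart along its y. Origin on the desk under the axis of the middle jar when home; x points to the rack's back, so its front, where labels must face, is -x; z up. Base board x -26 to +31 mm, its top (jars stand on it) at z = 10 mm. The front half of each jar is free; 8 mm between jars, no finger fits there
- rack_back (a point): top middle of the rack's back board, which is 6 mm thick (rack x 25 to 31 mm) and reaches z = 56 mm; no finger fits between it and the jars. In front of it, behind each jar, is a half-round recess of 19.6 mm radius lined with smooth slippery plastic, up to z = 48 mm
- bay (a point): centre of the middle bay: where the centre of the middle jar is when it is home (31.5 mm above the desk); axes as the rack's
- jar_center (a point): centre (half-way up) of the middle jar: screw-cap glass jar with stones, 38 mm diameter (cap and glass alike), 43 mm high, about 90 g, black cap (upper 11 mm). Starts 6-12 mm forward of home. The recess leaves it 0.6 mm of play. Pressed into it by a fingertip drawn sideways round its front, it turns on the spot; the fingertip may slip. Home, it is hard: about 15 N per mm of further press
- jar_label (a point): centre of the white paper label on the middle jar's side, 19.5 mm from the jar's axis and 17 mm above its foot; the label looks from the jar's axis towards this point, along this point's own -x axis (z up). It starts 50 to 120 degrees away from the front, towards the rack's -y side
- jar_left_label (a point): label centre of the left neighbour (rack y = +46 mm), a like jar, home, with its label to the front; leave it
- jar_right_label (a point): label centre of the right neighbour (rack y = -46 mm), a like jar, home, with its label to the front; leave it
- bail (a joint): angle (rad) of the retaining bar: 0 = closed, level, at its stop in front of the caps; starts at 2.1 to 2.5 = swung over to the back. Pivot axis parallel to the rack's y at x = 0, z = 46 mm; at angle a the bar is at rack x = -27 cos(a), z = 46 + 27 sin(a) mm. Stiff hinge (about 1.3 N at the bar), stays where left. A jar more than about 3 mm proud blocks it
- bail_tab (a point): middle of the black thumb tab on the retaining bar (a 5 mm steel rod, 159 mm long, parallel to the rack's y): at rack y = +23 mm, over the gap between the middle and the left jar; 18 mm wide along y, 7 mm thick at its end, reaching out from the rod to 44 mm from the pivot axis; this point is 35 mm from that axis
- loupe_center (a point): centre of a folded jeweller's loupe, 27 x 44 x 14 mm, lying in front of the rack; leave it
- tweezers_center (a point): centre of steel tweezers, 162 mm long, lying in front of the rack; leave them
There are look-alikes about, which are no part of the job. Leave any orange or pink look-alike of the part that bears jar_center alone.

How it is judged:
On the way, in this order (a step that is already met when the one before it is completed fails the run):
1. the middle jar stands home in its bay with its label facing the front, the bar still open (y of jar_label in the frame of bay between -0.0045 and 0.0045 m and x of jar_label in the frame of bay below -0.015 m and horizontal distance between jar_center and bay below 0.003 m and angle between jar's own z axis and vertical below 0.06 rad and value of joint bail above 1 rad and contact force between the fingers and jar below 0.5 N), for 0.2 s.
2. the retaining bar is down at its stop (value of joint bail below 0.08 rad), for 0.2 s.
At the end, for the whole second after the job is handed in: bar at its stop (within 0.08 rad); middle jar upright, at rest, within 3 mm of home, label facing the front within 13 degrees (4.5 mm sideways); neighbours' labels moved under 7 mm, loupe and tweezers under 20 mm (y of jar_label in the frame of bay between -0.0045 and 0.0045 m and x of jar_label in the frame of bay below -0.015 m and horizontal distance between jar_center and bay below 0.003 m and angle between jar's own z axis and vertical below 0.06 rad and value of joint bail below 0.08 rad and linear speed of jar below 0.01 m/s and angular speed of jar below 0.1 rad/s and not (distance of jar_left_label from where it was at the start of the episode above 0.007 m) and not (distance of jar_right_label from where it was at the start of the episode above 0.007 m) and not (distance of loupe_center from where it was at the start of the episode above 0.02 m) and not (distance of tweezers_center from where it was at the start of the episode above 0.02 m)); the robot touches nothing.
It fails at once if the glass jar was pressed with more than 12 N (contact force between the fingers and jar above 12 N).
It fails at once if the jar was tipped over or lifted out of its bay (angle between jar's own z axis and vertical above 0.35 rad or height (world z) of jar_center above 0.045 m).
It fails at once if a neighbouring jar was turned or shifted (distance of any of jar_left_label, jar_right_label from where it was at the start of the episode above 0.007 m).
It fails at once if the loupe or the tweezers were pushed away (distance of any of loupe_center, tweezers_center from where it was at the start of the episode above 0.02 m).
It also fails if it takes over 72 s, if anything falls off the work surface, if the arm or the gripper's body presses on something with over 40 N, if the wrist force passes 120 N, or if a joint passes its speed limit or range.

## Robot

A 6-joint arm with a two-finger parallel gripper is mounted at the origin on a cart in front of the work surface, level with it; the furniture and walls round the work are solid. World frame = base frame: x ahead of the robot, y to its left, z up, the work surface at z = 0. Lengths are in m, angles in rad, forces in N, time in s.
With the tool pointing down it reaches from about 0.35 to 0.85 m from the base axis. Payload 8.1 kg.
Tool frame: the origin (TCP) lies between the finger pads; the fingertips stand 14 mm ahead of it and the grasp point (between the pads) lies 5 mm behind it; z points along the fingers, y is the direction in which the jaws open and shut (so a half turn about z gives the same grasp; the last joint's range is limited). The gripper opens to 93 mm and grips with 3 to 60 N. Pads are 15 mm wide; open, the fingers measure 128 mm over their backs; the gripper's body (75 mm by 188 mm) begins 65 mm behind the grasp point.
Start: joints at [-1.366, 0.13, 1.488, -0, 1.523, -0.085], TCP at [0.171, -0.575, 0.233] pointing down, gripper open.
Joint ranges: [-2.96, 2.96], [-0.89, 2.26], [0.02, 2.5], [-1.34, 4.48], [0, 2.73], [-2.66, 2.66]. Speed limits (rad/s): [2.39, 2.39, 2.79, 3.14, 3.14, 3.14].

## Interface

Orientations are given as a rotation vector (axis times angle).
In Python, from plant import robot gives the robot as it stands.
- The arm moves only by the tool step_arm, never from a script. Its argument "targets" is a list of rows, each an object of numbers: "tx", "ty", "tz": the shift along the tool's x, y, z in mm; "ax", "ay", "az": the turn, a rotation vector about the tool's x, y, z in rad; "grip": the closure in counts, from 0 (fully open) to 255 (shut). In form: [{"tx": .., "ty": .., "tz": .., "ax": .., "ay": .., "az": .., "grip": ..}, ...]. A call has 1 to 20 rows; each row shifts and turns the commanded pose from where the row before left it, along the tool's axes as they then stand; what a row does not reach is not made up. A row lasts 1/10 s, in which the tool goes at most 50 mm and 8.59 degrees, less where a joint would pass 70% of its speed; a pose out of reach is approached as far as the arm can. A call with a gripper value outside its range is refused whole. The fingers move at their own pace and stop on an object; "squeeze" is the grip in N (left out, the last holds). Time passes only in rows, so rows that do not move let the fingers close. It gives the time, the measured TCP pose, the force and the opening at its end, in the units of the state.
- robot.read_state(): the state, without advancing time (a new reading comes with each control period).
- robot.read_camera(name): name is "scene" or "top" or "wrist"; returns a dict with "frame" (420x560x3 uint8, blue, green, red), "fx", "fy", "cx", "cy" (pixels), "R" (3x3) and "t" (3): a world point X has camera coordinates R X + t. Camera axes: x right, y down, z forward; pixel columns grow to the right and rows downward; lengths in m; the calibration is good to about 2 mm. A picture is of the moment at which its call begins. There is no depth.
- robot.close_job(): hands the job in, once; it reports no verdict.
The state is a dict: "t": time; "q": joint angles; "dq": joint speeds; "joint_torque": joint torques, N m; "tool_pos": TCP position; "orientation": TCP orientation; "force": force on the tool from outside, world axes, zero at the start; "wrist_torque": the same for the moment, N m; "opening": finger opening in m.
Only numpy, scipy, OpenCV 4.12 (cv2) and the standard library are available. Lean on these libraries where they do the work, as an engineer would, in place of code of your own. Each camera call takes 0.05 s, during which the arm holds its last target.

## Working session

There is one attempt and no reset: what is moved stays moved. The work goes in short steps, Python scripts to look and compute and a tool call to move; the robot and the scene stay as the last step left them, time stands still between calls to the robot, and variables do not carry over. Pictures are saved under pics/ and viewed, and the job is handed in when it is done.

Besides the shell and the picture viewer there is one more tool, called after "Call:" by a JSON object that holds its "method" and its "body", one argument or row to a line. step_arm: Moves the arm, as the interface text tells. Its arguments: {"type":"object","properties":{"targets":{"type":"array"},"squeeze":{"type":"number"}},"required":["targets"]}

```bash
ls; mkdir -p pics
python3 - <<'E'
from plant import robot
import cv2
s=robot.read_state()
for k,v in s.items(): print(k,v)
for n in ["scene","top","wrist"]:
    c=robot.read_camera(n); cv2.imwrite(f"pics/{n}0.png",c["frame"])
    print(n,c["fx"],c["fy"],c["cx"],c["cy"],c["R"],c["t"])
E
```

```text
pics
t 0.0
q [-1.36641283e+00  1.31174778e-01  1.48928197e+00  8.64926079e-06
  1.52299215e+00 -8.53728073e-02]
dq [-3.20002170e-04  9.63001703e-04  5.57965018e-04  1.06834801e-03
 -2.43974795e-05 -1.14670187e-03]
joint_torque [-3.88361121e-03 -5.59834385e+01 -4.91772294e+01  7.64296297e-02
  3.52117745e-02 -1.90869632e-04]
tool_pos [ 0.17136005 -0.57443952  0.23157782]
orientation [-3.10684581e+00 -4.53289336e-01  1.59761905e-04]
force [-0.61427724 -0.13383563 -0.71336664]
wrist_torque [-0.01402117  0.03100868  0.01620248]
opening 0.09304829251455034
scene 409.6189010999155 409.6189010999155 280.3249759216525 208.83899268323393 [[-0.87438516 -0.48520818 -0.00486032]
 [-0.36313974  0.66098572 -0.65667908]
 [ 0.32183866 -0.57242546 -0.75415447]] [0.48921708 0.10484875 0.85928369]
top 452.5282892140967 452.5282892140967 275.9773091057253 209.1032967314748 [[-0.01075889 -0.99990235  0.00891872]
 [-0.99528935  0.00984898 -0.09644743]
 [ 0.09635017 -0.00991438 -0.99529812]] [0.17299188 0.49025096 0.89109201]
wrist 325.3309217585983 325.3309217585983 281.9436031380658 212.86034880598044 [[ 0.28578009 -0.95829428 -0.00134735]
 [-0.91573357 -0.27350157  0.2943279 ]
 [-0.28242125 -0.08287924 -0.95570355]] [-0.59821106 -0.03476989  0.39099105]
```

View pics/scene0.png

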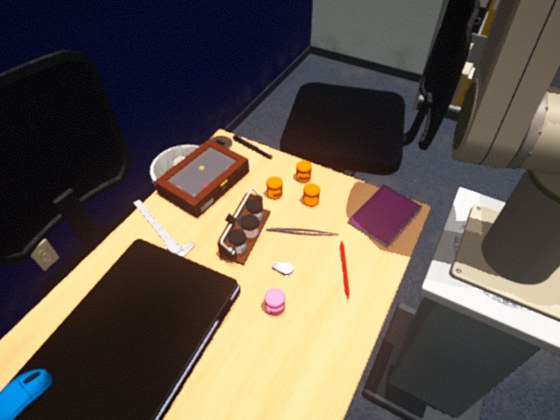

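View pics/top0.png

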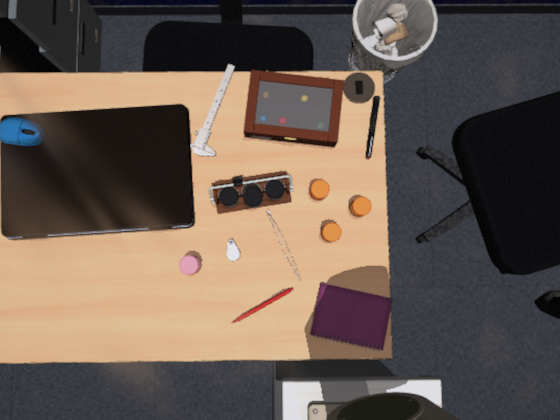

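View pics/wrist0.png

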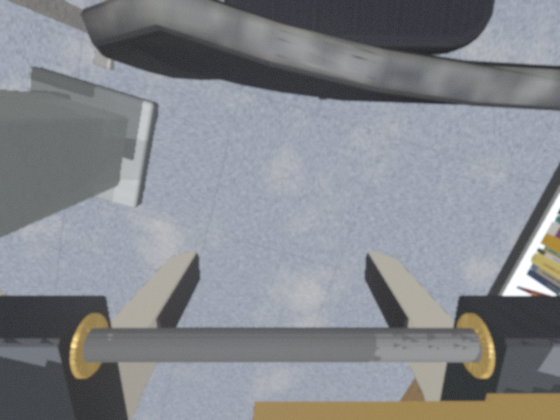

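Run:
```python
import cv2
a=cv2.imread("pics/top0.png")[155:225,195:305]; cv2.imwrite("pics/topc0.png",cv2.resize(a,None,fx=7,fy=7,interpolation=cv2.INTER_CUBIC))
a=cv2.imread("pics/scene0.png")[180:275,205:285]; cv2.imwrite("pics/scenec0.png",cv2.resize(a,None,fx=6,fy=6,interpolation=cv2.INTER_CUBIC))
```

```text
(no output)
```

View pics/topc0.png

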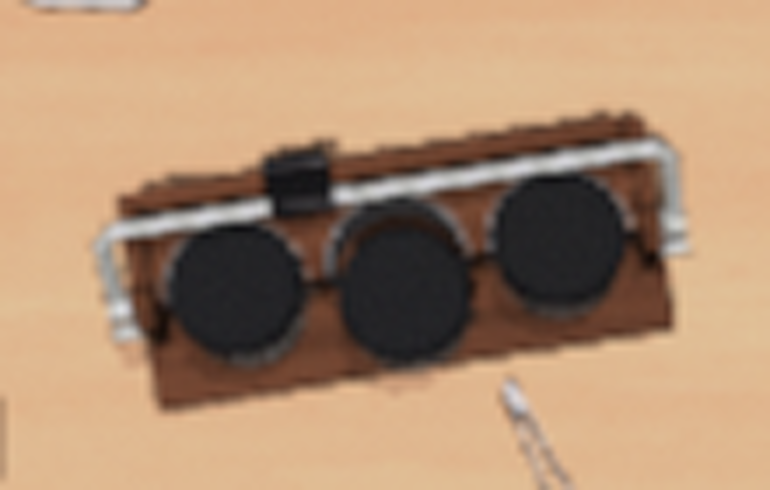

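View pics/scenec0.png

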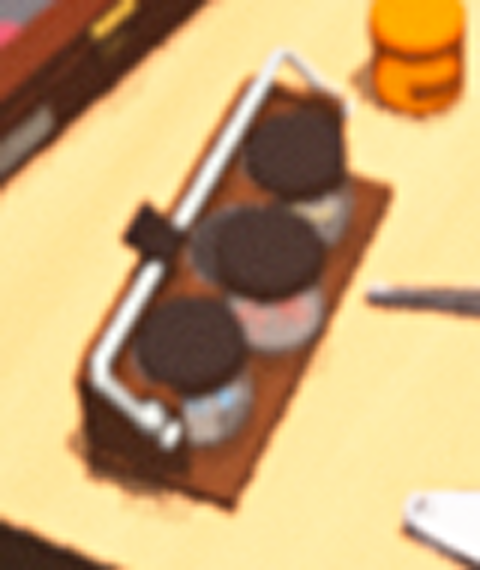

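```bash
cat > h.py <<'E'
import numpy as np, cv2
from plant import robot
from scipy.spatial.transform import Rotation as Ro
def ray(c,u,v,z):
    d=np.array([(u-c["cx"])/c["fx"],(v-c["cy"])/c["fy"],1.0]); R=np.array(c["R"]); o=-R.T@np.array(c["t"]); w=R.T@d
    return o+w*(z-o[2])/w[2]
def proj(c,X):
    p=np.array(c["R"])@np.asarray(X)+np.array(c["t"]); return c["fx"]*p[0]/p[2]+c["cx"],c["fy"]*p[1]/p[2]+c["cy"]
def st():
    s=robot.read_state(); R=Ro.from_rotvec(s["orientation"]).as_matrix()
    print("t",round(s["t"],2),"pos",np.round(s["tool_pos"],4),"F",np.round(s["force"],2),"op",round(s["opening"],4)); print(np.round(R,3)); return s,R
E
python3 - <<'E'
from h import *
c=robot.read_camera("top")
P={}
for n,(x,y) in dict(L=(236,291),M=(407,291),R=(559,243)).items():
    u=195+(x+.5)/7-.5; v=155+(y+.5)/7-.5
    P[n]=ray(c,u,v,.053); print(n,P[n])
d=P["L"]-P["R"]; print(np.linalg.norm(d),np.arctan2(-d[0],d[1]), (P["L"]+P["R"])/2)
yy=d/np.linalg.norm(d); xx=np.array([yy[1],-yy[0],0]);m=P["M"]-(P["L"]+P["R"])/2; print(m@xx,m@yy)
E
```

```text
L [0.51549918 0.26125753 0.053     ]
M [0.51503877 0.21348281 0.053     ]
R [0.52817782 0.17083616 0.053     ]
0.09130592376743556 0.13930913948546217 [0.5218385  0.21604685 0.053     ]
-0.007089895456022755 -0.0015949984325773106
```

Call:
{"method": "step_arm", "body": {
  "targets": [
    {"tx": 38, "ty": -32, "grip": 255},
    {"tx": 38, "ty": -32, "grip": 255},
    {"tx": 38, "ty": -32, "grip": 255},
    {"tx": 38, "ty": -32, "grip": 255},
    {"tx": 38, "ty": -32, "grip": 255},
    {"tx": 38, "ty": -32, "grip": 255},
    {"tx": 38, "ty": -32, "grip": 255},
    {"tx": 38, "ty": -32, "grip": 255},
    {"tx": 38, "ty": -32, "grip": 255},
    {"tx": 12, "ty": -48, "grip": 255},
    {"tx": 12, "ty": -48, "grip": 255},
    {"tx": 12, "ty": -48, "grip": 255},
    {"tx": 12, "ty": -48, "grip": 255},
    {"tx": 12, "ty": -48, "grip": 255},
    {"tx": 12, "ty": -48, "grip": 255},
    {"tx": 12, "ty": -48, "grip": 255},
    {"tx": 12, "ty": -48, "grip": 255}
  ],
  "squeeze": 20
}}

```text
schema error: expected keys tx, ty, tz, ax, ay, az, grip
```

Call:
{"method": "step_arm", "body": {
  "targets": [
    {"az": -0.1495},
    {"az": -0.1495},
    {"az": -0.1495},
    {"az": -0.1495},
    {"az": -0.1495},
    {"az": -0.1495},
    {"az": -0.1495},
    {"az": -0.1495},
    {"az": -0.1495},
    {"az": -0.1495},
    {"az": -0.1495},
    {"az": -0.1495},
    {"az": -0.1495},
    {"az": -0.1495},
    {"az": -0.1495},
    {"az": -0.1495},
    {"az": -0.1495},
    {"az": -0.1495},
    {"az": -0.1495},
    {"az": -0.1495}
  ]
}}

```text
schema error: expected keys tx, ty, tz, ax, ay, az, grip
```

Call:
{"method": "step_arm", "body": {
  "targets": [
    {"ay": -0.14},
    {"ay": -0.14},
    {"ay": -0.14},
    {}
  ]
}}

```text
schema error: expected keys tx, ty, tz, ax, ay, az, grip
```

Run:
```python
from h import *
st(); c=robot.read_camera("wrist"); cv2.imwrite("pics/w1.png",c["frame"]); print(proj(c,[.522,.216,.05]))
```

```text
t 0.2 pos [ 0.1714 -0.5746  0.232 ] F [-0.29  0.39 -0.2 ] op 0.093
[[ 0.958  0.286 -0.   ]
 [ 0.286 -0.958  0.001]
 [ 0.    -0.001 -1.   ]]
(np.float64(-918.9347157756285), np.float64(-806.5218877324005))
```

View pics/w1.png

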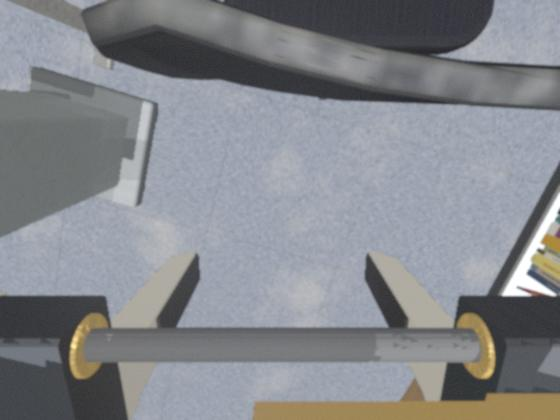

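Call:
{"method": "step_arm", "body": {
  "targets": [
    {"tx": 38, "ty": -32, "tz": 0, "ax": 0, "ay": 0, "az": 0, "grip": 255},
    {"tx": 38, "ty": -32, "tz": 0, "ax": 0, "ay": 0, "az": 0, "grip": 255},
    {"tx": 38, "ty": -32, "tz": 0, "ax": 0, "ay": 0, "az": 0, "grip": 255},
    {"tx": 38, "ty": -32, "tz": 0, "ax": 0, "ay": 0, "az": 0, "grip": 255},
    {"tx": 38, "ty": -32, "tz": 0, "ax": 0, "ay": 0, "az": 0, "grip": 255},
    {"tx": 38, "ty": -32, "tz": 0, "ax": 0, "ay": 0, "az": 0, "grip": 255},
    {"tx": 38, "ty": -32, "tz": 0, "ax": 0, "ay": 0, "az": 0, "grip": 255},
    {"tx": 38, "ty": -32, "tz": 0, "ax": 0, "ay": 0, "az": 0, "grip": 255},
    {"tx": 38, "ty": -32, "tz": 0, "ax": 0, "ay": 0, "az": 0, "grip": 255},
    {"tx": 12, "ty": -48, "tz": 0, "ax": 0, "ay": 0, "az": 0, "grip": 255},
    {"tx": 12, "ty": -48, "tz": 0, "ax": 0, "ay": 0, "az": 0, "grip": 255},
    {"tx": 12, "ty": -48, "tz": 0, "ax": 0, "ay": 0, "az": 0, "grip": 255},
    {"tx": 12, "ty": -48, "tz": 0, "ax": 0, "ay": 0, "az": 0, "grip": 255},
    {"tx": 12, "ty": -48, "tz": 0, "ax": 0, "ay": 0, "az": 0, "grip": 255},
    {"tx": 12, "ty": -48, "tz": 0, "ax": 0, "ay": 0, "az": 0, "grip": 255},
    {"tx": 12, "ty": -48, "tz": 0, "ax": 0, "ay": 0, "az": 0, "grip": 255},
    {"tx": 12, "ty": -48, "tz": 0, "ax": 0, "ay": 0, "az": 0, "grip": 255}
  ],
  "squeeze": 20
}}

```text
t: 1.95
tool_pos: [0.3987, 0.1962, 0.2329]
orientation: [-3.109, -0.454, -0.002]
force: [1.1, 0.6, 0.5]
opening: 0.0003
```

Call:
{"method": "step_arm", "body": {
  "targets": [
    {"tx": 0, "ty": 0, "tz": 0, "ax": 0, "ay": 0, "az": -0.1495, "grip": 255},
    {"tx": 0, "ty": 0, "tz": 0, "ax": 0, "ay": 0, "az": -0.1495, "grip": 255},
    {"tx": 0, "ty": 0, "tz": 0, "ax": 0, "ay": 0, "az": -0.1495, "grip": 255},
    {"tx": 0, "ty": 0, "tz": 0, "ax": 0, "ay": 0, "az": -0.1495, "grip": 255},
    {"tx": 0, "ty": 0, "tz": 0, "ax": 0, "ay": 0, "az": -0.1495, "grip": 255},
    {"tx": 0, "ty": 0, "tz": 0, "ax": 0, "ay": 0, "az": -0.1495, "grip": 255},
    {"tx": 0, "ty": 0, "tz": 0, "ax": 0, "ay": 0, "az": -0.1495, "grip": 255},
    {"tx": 0, "ty": 0, "tz": 0, "ax": 0, "ay": 0, "az": -0.1495, "grip": 255},
    {"tx": 0, "ty": 0, "tz": 0, "ax": 0, "ay": 0, "az": -0.1495, "grip": 255},
    {"tx": 0, "ty": 0, "tz": 0, "ax": 0, "ay": 0, "az": -0.1495, "grip": 255},
    {"tx": 0, "ty": 0, "tz": 0, "ax": 0, "ay": 0, "az": -0.1495, "grip": 255},
    {"tx": 0, "ty": 0, "tz": 0, "ax": 0, "ay": 0, "az": -0.1495, "grip": 255},
    {"tx": 0, "ty": 0, "tz": 0, "ax": 0, "ay": 0, "az": -0.1495, "grip": 255},
    {"tx": 0, "ty": 0, "tz": 0, "ax": 0, "ay": 0, "az": -0.1495, "grip": 255},
    {"tx": 0, "ty": 0, "tz": 0, "ax": 0, "ay": 0, "az": -0.1495, "grip": 255},
    {"tx": 0, "ty": 0, "tz": 0, "ax": 0, "ay": 0, "az": -0.1495, "grip": 255},
    {"tx": 0, "ty": 0, "tz": 0, "ax": 0, "ay": 0, "az": -0.1495, "grip": 255},
    {"tx": 0, "ty": 0, "tz": 0, "ax": 0, "ay": 0, "az": -0.1495, "grip": 255},
    {"tx": 0, "ty": 0, "tz": 0, "ax": 0, "ay": 0, "az": -0.1495, "grip": 255},
    {"tx": 0, "ty": 0, "tz": 0, "ax": 0, "ay": 0, "az": -0.1495, "grip": 255}
  ]
}}

```text
t: 3.95
tool_pos: [0.3991, 0.1941, 0.2326]
orientation: [-0.227, 3.133, -0.0]
force: [0.7, -0.5, 0.2]
opening: 0.0003
```

Call:
{"method": "step_arm", "body": {
  "targets": [
    {"tx": 0, "ty": 0, "tz": 0, "ax": 0, "ay": -0.14, "az": 0, "grip": 255},
    {"tx": 0, "ty": 0, "tz": 0, "ax": 0, "ay": -0.14, "az": 0, "grip": 255},
    {"tx": 0, "ty": 0, "tz": 0, "ax": 0, "ay": -0.14, "az": 0, "grip": 255},
    {"tx": 0, "ty": 0, "tz": 0, "ax": 0, "ay": 0, "az": 0, "grip": 255}
  ]
}}

```text
t: 4.35
tool_pos: [0.396, 0.1935, 0.2297]
orientation: [-0.19, 2.715, 0.04]
force: [-1.3, 0.4, 0.2]
opening: 0.0007
```

Run:
```python
from h import *
st(); c=robot.read_camera("wrist"); cv2.imwrite("pics/w1.png",c["frame"]); print(proj(c,[.522,.216,.05]))
```

```text
t 4.35 pos [0.396  0.1935 0.2297] F [-1.33  0.4   0.23] op 0.0007
[[-0.904 -0.139  0.405]
 [-0.127  0.99   0.057]
 [-0.409 -0.    -0.913]]
(np.float64(285.13927624878266), np.float64(223.414318468733))
```

View pics/w1.png

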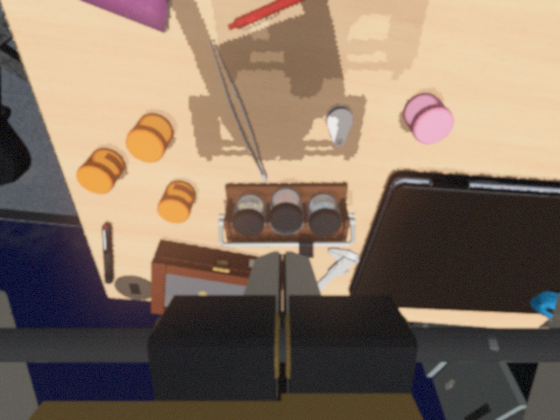

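Run:
```python
from h import *
c=robot.read_camera("wrist");a=c["frame"][170:260,205:365]; a=cv2.rotate(a,cv2.ROTATE_180); cv2.imwrite("pics/w1c.png",cv2.resize(a,None,fx=5,fy=5,interpolation=cv2.INTER_CUBIC))
s,R=st(); C=-np.array(c["R"]).T@np.array(c["t"]); print(C, R.T@(C-s["tool_pos"]), R.T@np.array(c["R"]).T)
```

```text
t 4.45 pos [0.3988 0.1945 0.2335] F [0.7  0.74 0.58] op 0.0004
[[-0.905 -0.139  0.403]
 [-0.127  0.99   0.057]
 [-0.407  0.001 -0.913]]
[0.26093065 0.17583125 0.33656965] [ 0.08510978  0.0007675  -0.15081412] [[ 8.76674681e-04 -9.55761944e-01 -2.94139995e-01]
 [ 9.99999568e-01  9.28352449e-04 -3.60700309e-05]
 [ 3.07539948e-04 -2.94139837e-01  9.55762346e-01]]
```

View pics/w1c.png

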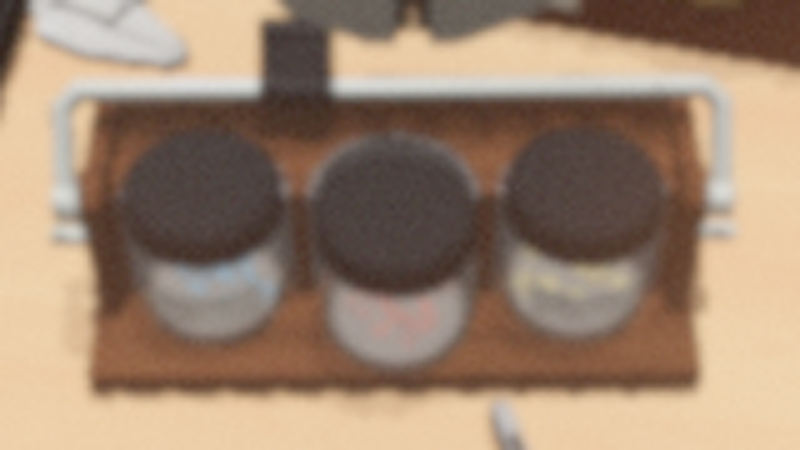

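Call:
{"method": "step_arm", "body": {
  "targets": [
    {"tx": 0, "ty": 2, "tz": 40, "ax": 0, "ay": 0, "az": 0, "grip": 255},
    {"tx": 0, "ty": 2, "tz": 40, "ax": 0, "ay": -0.12, "az": 0, "grip": 255},
    {"tx": 0, "ty": 0, "tz": 40, "ax": 0, "ay": -0.12, "az": 0, "grip": 255},
    {"tx": 0, "ty": 0, "tz": 0, "ax": 0, "ay": 0, "az": 0, "grip": 255},
    {"tx": 0, "ty": 0, "tz": 0, "ax": 0, "ay": 0, "az": 0, "grip": 255}
  ]
}}

```text
t: 4.95
tool_pos: [0.4535, 0.2066, 0.1259]
orientation: [-0.171, 2.486, 0.053]
force: [0.4, -0.3, -0.2]
opening: 0.0006
```

Run:
```python
from h import *
st();c=robot.read_camera("wrist");a=cv2.rotate(c["frame"],cv2.ROTATE_180); cv2.imwrite("pics/w2.png",a)
np.savez("w2",**c)
```

```text
t 4.95 pos [0.4535 0.2066 0.1259] F [ 0.43 -0.32 -0.2 ] op 0.0006
[[-0.788 -0.136  0.6  ]
 [-0.11   0.991  0.08 ]
 [-0.605 -0.003 -0.796]]
```

View pics/w2.png

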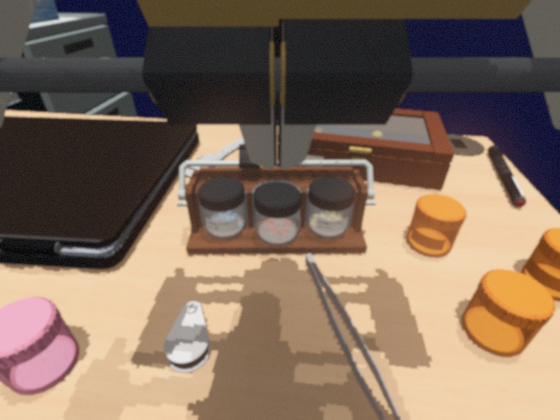

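Run:
```python
from h import *
a=cv2.imread("pics/w2.png")[155:260,170:380]; cv2.imwrite("pics/w2c.png",cv2.resize(a,None,fx=3.8,fy=3.8,interpolation=cv2.INTER_CUBIC)[:400])
```

```text
(no output)
```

View pics/w2c.png

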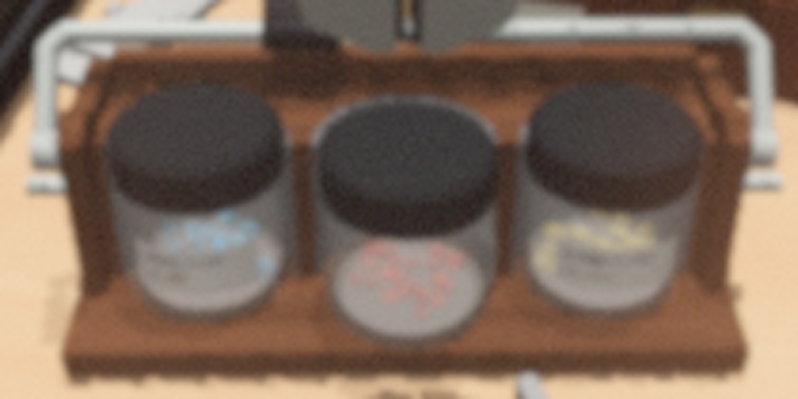

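Call:
{"method": "step_arm", "body": {
  "targets": [
    {"tx": 29.5, "ty": -6, "tz": 34, "ax": 0, "ay": 0, "az": 0, "grip": 255},
    {"tx": 29.5, "ty": -6, "tz": 34, "ax": 0, "ay": 0, "az": 0, "grip": 255},
    {"tx": 0, "ty": 0, "tz": 0, "ax": 0, "ay": 0, "az": 0, "grip": 255},
    {"tx": -8, "ty": 0, "tz": 6, "ax": 0, "ay": 0, "az": 0, "grip": 255},
    {"tx": -4, "ty": 0, "tz": 3, "ax": 0, "ay": 0, "az": 0, "grip": 255},
    {"tx": 0, "ty": 0, "tz": 0, "ax": 0, "ay": 0, "az": 0, "grip": 255}
  ]
}}

```text
t: 5.6
tool_pos: [0.4831, 0.2085, 0.0422]
orientation: [-0.166, 2.491, 0.044]
force: [-1.0, -0.0, -0.5]
opening: 0.0005
```

```bash
cat >> h.py <<'E'
O=np.array([.522,.216,0]);YAW=.139
def rk(p):
    d=np.asarray(p)-O; c,s=np.cos(YAW),np.sin(YAW); return np.array([d[0]*c+d[1]*s,-d[0]*s+d[1]*c,d[2]])
def fr(f):
    c,s=np.cos(YAW),np.sin(YAW); return np.array([f[0]*c+f[1]*s,-f[0]*s+f[1]*c,f[2]])
E
python3 - <<'E'
from h import *
s,R=st(); print(rk(s["tool_pos"]))
c=robot.read_camera("wrist");a=cv2.rotate(c["frame"],cv2.ROTATE_180); cv2.imwrite("pics/w3.png",a)
c=robot.read_camera("scene");a=c["frame"][160:275,185:305]; cv2.imwrite("pics/s3.png",cv2.resize(a,None,fx=5,fy=5,interpolation=cv2.INTER_CUBIC))
E
```

```text
t 5.6 pos [0.4831 0.2085 0.0422] F [-1.   -0.   -0.48] op 0.0005
[[-0.792 -0.13   0.597]
 [-0.109  0.991  0.072]
 [-0.601 -0.008 -0.799]]
[-0.03956762 -0.00205779  0.04221819]
```

View pics/w3.png

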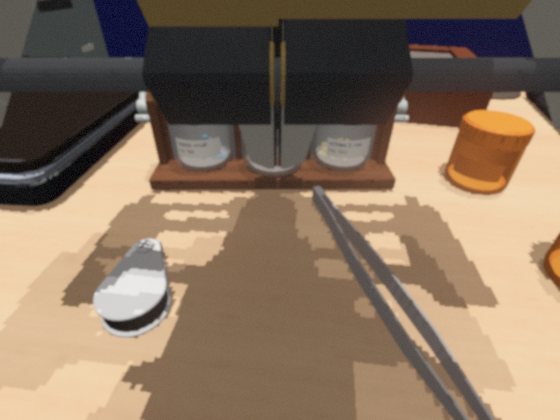

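View pics/s3.png

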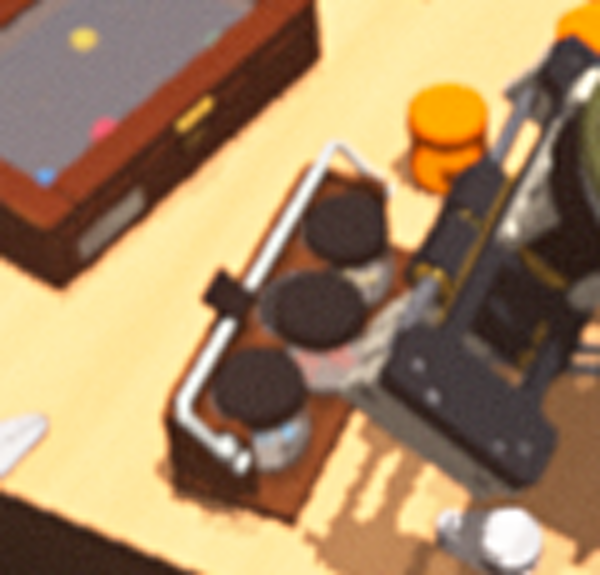

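Run:
```python
from h import *
for i in range(4):
    s=robot.read_state(); print(s["t"],s["tool_pos"],rk(s["tool_pos"]),fr(s["force"]),s["orientation"],s["dq"].round(3) if hasattr(s["dq"],'round') else s["dq"])
    robot.read_camera("top")
```

```text
5.7 [0.48192855 0.20830574 0.04112104] [-0.04075102 -0.00206804  0.04112104] [-0.13320409 -0.20038498 -0.28497654] [-0.1665477   2.49222995  0.0443221 ] [ 0.004 -0.     0.021 -0.006 -0.012  0.006]
5.75 [0.48158196 0.20827966 0.04068229] [-0.04109789 -0.00204584  0.04068229] [ 0.15135615  1.08191028 -0.41481573] [-0.16694619  2.4925261   0.0443415 ] [ 0.004  0.005  0.012 -0.006 -0.011  0.006]
5.8 [0.48129703 0.20821733 0.04026446] [-0.0413887  -0.0020681   0.04026446] [ 0.97777023 -0.1653405  -0.14167461] [-0.16728179  2.49286315  0.04425283] [ 0.     0.007  0.009 -0.005 -0.009  0.005]
5.85 [0.48108627 0.20821133 0.03990111] [-0.04159826 -0.00204484  0.03990111] [-0.46843585 -1.04381692  0.40241214] [-0.16753186  2.49323868  0.04423622] [ 0.001  0.01   0.005 -0.002 -0.006  0.002]
```

Call:
{"method": "step_arm", "body": {
  "targets": [
    {"tx": 0, "ty": 0, "tz": 0, "ax": 0, "ay": 0, "az": 0, "grip": 255},
    {"tx": 0, "ty": 0, "tz": 0, "ax": 0, "ay": 0, "az": 0, "grip": 255},
    {"tx": 0, "ty": 0, "tz": 0, "ax": 0, "ay": 0, "az": 0, "grip": 255}
  ]
}}

```text
t: 6.2
tool_pos: [0.4807, 0.2081, 0.0388]
orientation: [-0.168, 2.495, 0.044]
force: [-0.5, -0.3, -0.8]
opening: 0.0003
```

Run:
```python
from h import *
s,R=st(); print(rk(s["tool_pos"]),s["q"])
c=robot.read_camera("top");a=c["frame"][155:235,195:305]; cv2.imwrite("pics/t4.png",cv2.resize(a,None,fx=7,fy=7,interpolation=cv2.INTER_CUBIC))
```

```text
t 6.2 pos [0.4807 0.2081 0.0388] F [-0.47 -0.27 -0.81] op 0.0003
[[-0.793 -0.131  0.594]
 [-0.11   0.991  0.072]
 [-0.599 -0.009 -0.801]]
[-0.04199216 -0.00214758  0.03875604] [ 0.44239812 -0.35442298  2.45845823 -0.44175565  0.45990511 -0.92306889]
```

View pics/t4.png

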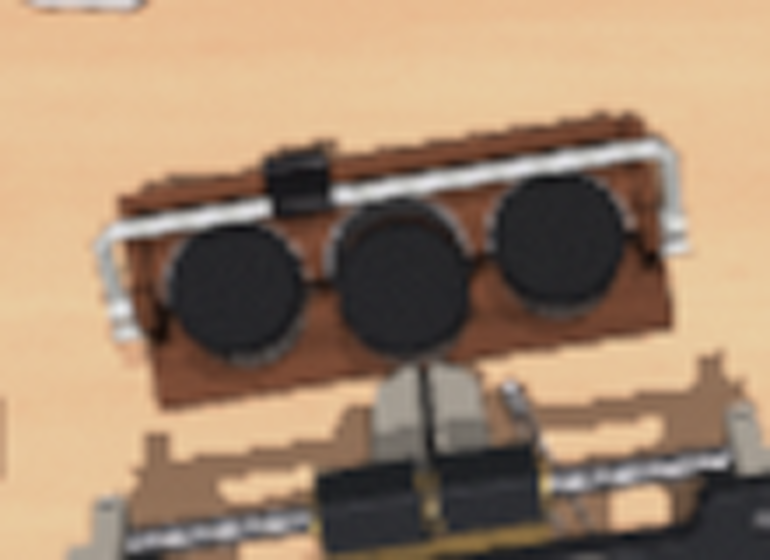

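Call:
{"method": "step_arm", "body": {
  "targets": [
    {"tx": 10, "ty": 0, "tz": -8, "ax": 0, "ay": 0, "az": 0, "grip": 255},
    {"tx": 10, "ty": 0, "tz": -8, "ax": 0, "ay": 0.14, "az": 0, "grip": 255},
    {"tx": 0, "ty": 0, "tz": 0, "ax": 0, "ay": 0.14, "az": 0, "grip": 255},
    {"tx": 0, "ty": 0, "tz": 0, "ax": 0, "ay": 0.14, "az": 0, "grip": 255},
    {"tx": 0, "ty": 0, "tz": 0, "ax": 0, "ay": 0, "az": 0, "grip": 255},
    {"tx": 0, "ty": 0, "tz": 0, "ax": 0, "ay": 0, "az": 0, "grip": 255},
    {"tx": 0, "ty": 0, "tz": 0, "ax": 0, "ay": 0, "az": 0, "grip": 255}
  ]
}}

```text
t: 6.95
tool_pos: [0.4541, 0.2042, 0.0385]
orientation: [-0.193, 2.913, 0.008]
force: [0.5, -0.0, 0.6]
opening: 0.0007
```

Run:
```python
from h import *
s,R=st(); print(rk(s["tool_pos"]),s["q"],s["dq"].round(3))
```

```text
t 6.95 pos [0.4541 0.2042 0.0385] F [ 0.55 -0.05  0.65] op 0.0007
[[-0.967 -0.131  0.22 ]
 [-0.13   0.991  0.02 ]
 [-0.221 -0.01  -0.975]]
[-0.06884154 -0.00226462  0.03852698] [ 0.36331617 -0.15098581  2.15869473 -0.07507492  0.92072253 -1.30106294] [ 0.005 -0.021  0.013  0.004  0.01  -0.006]
```

Call:
{"method": "step_arm", "body": {
  "targets": [
    {"tx": -1, "ty": -10, "tz": -3, "ax": 0, "ay": 0, "az": 0, "grip": 255},
    {"tx": -10, "ty": 0, "tz": 2, "ax": 0, "ay": 0, "az": 0, "grip": 255},
    {"tx": -10, "ty": 0, "tz": 2, "ax": 0, "ay": 0, "az": 0, "grip": 255},
    {"tx": 0, "ty": 0, "tz": 0, "ax": 0, "ay": 0, "az": 0, "grip": 255},
    {"tx": 0, "ty": 0, "tz": 0, "ax": 0, "ay": 0, "az": 0, "grip": 255}
  ]
}}

```text
t: 7.45
tool_pos: [0.4777, 0.1976, 0.0435]
orientation: [-0.193, 2.913, 0.009]
force: [0.2, -0.6, -1.0]
opening: 0.0004
```

Run:
```python
from h import *
s,R=st(); print(rk(s["tool_pos"]),s["q"],s["dq"].round(3))
```

```text
t 7.45 pos [0.4777 0.1976 0.0435] F [ 0.17 -0.63 -0.97] op 0.0004
[[-0.967 -0.131  0.219]
 [-0.13   0.991  0.02 ]
 [-0.22  -0.009 -0.975]]
[-0.04646308 -0.01208909  0.04349126] [ 0.32949223 -0.10602365  2.10771837 -0.06480184  0.92468322 -1.34011362] [ 0.005 -0.006  0.015  0.001  0.004  0.   ]
```

Call:
{"method": "step_arm", "body": {
  "targets": [
    {"tx": -2, "ty": 0, "tz": 0.4, "ax": 0, "ay": 0, "az": 0, "grip": 255},
    {"tx": -2, "ty": 0, "tz": 0.4, "ax": 0, "ay": 0, "az": 0, "grip": 255},
    {"tx": -2, "ty": 0, "tz": 0.4, "ax": 0, "ay": 0, "az": 0, "grip": 255},
    {"tx": -1, "ty": 0, "tz": 0.2, "ax": 0, "ay": 0, "az": 0, "grip": 255},
    {"tx": -1, "ty": 0, "tz": 0.2, "ax": 0, "ay": 0, "az": 0, "grip": 255},
    {"tx": -1, "ty": 0, "tz": 0.2, "ax": 0, "ay": 0, "az": 0, "grip": 255},
    {"tx": -1, "ty": 0, "tz": 0.2, "ax": 0, "ay": 0, "az": 0, "grip": 255},
    {"tx": 0, "ty": 0, "tz": 0, "ax": 0, "ay": 0, "az": 0, "grip": 255},
    {"tx": 0, "ty": 0, "tz": 0, "ax": 0, "ay": 0, "az": 0, "grip": 255},
    {"tx": 0, "ty": 0, "tz": 0, "ax": 0, "ay": 0, "az": 0, "grip": 255}
  ]
}}

```text
t: 8.45
tool_pos: [0.4873, 0.1989, 0.0436]
orientation: [-0.193, 2.913, 0.009]
force: [-0.4, -0.8, 0.1]
opening: 0.0004
```

Run:
```python
from h import *
s,R=st(); print(rk(s["tool_pos"]),fr(s["force"]))
c=robot.read_camera("top");a=c["frame"][155:235,195:305]; cv2.imwrite("pics/t5.png",cv2.resize(a,None,fx=7,fy=7,interpolation=cv2.INTER_CUBIC))
```

```text
t 8.45 pos [0.4873 0.1989 0.0436] F [-0.37 -0.79  0.15] op 0.0004
[[-0.967 -0.131  0.219]
 [-0.13   0.991  0.02 ]
 [-0.22  -0.009 -0.975]]
[-0.03670358 -0.01216292  0.04359428] [-0.480245   -0.7311771   0.14986482]
```

View pics/t5.png

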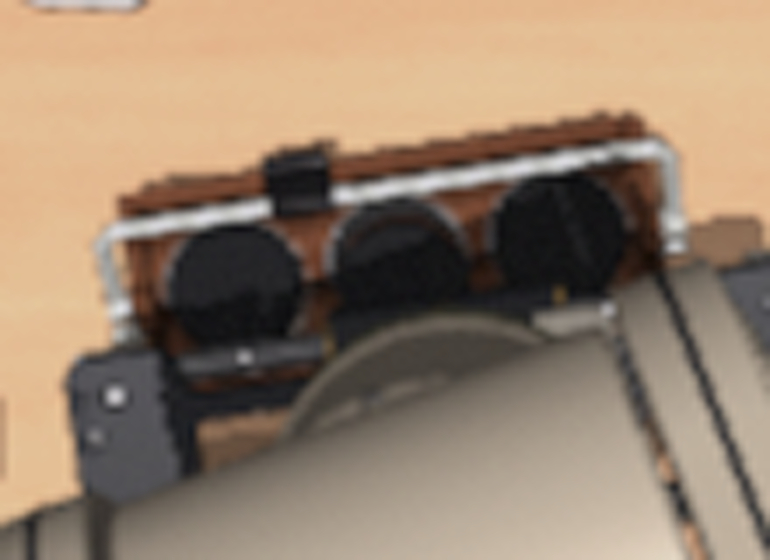

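Call:
{"method": "step_arm", "body": {
  "targets": [
    {"tx": -0.5, "ty": 0, "tz": 0.1, "ax": 0, "ay": 0, "az": 0, "grip": 255},
    {"tx": -0.5, "ty": 0, "tz": 0.1, "ax": 0, "ay": 0, "az": 0, "grip": 255},
    {"tx": -0.5, "ty": 0, "tz": 0.1, "ax": 0, "ay": 0, "az": 0, "grip": 255},
    {"tx": -0.5, "ty": 0, "tz": 0.1, "ax": 0, "ay": 0, "az": 0, "grip": 255},
    {"tx": 0, "ty": 0, "tz": 0, "ax": 0, "ay": 0, "az": 0, "grip": 255},
    {"tx": 0, "ty": 0, "tz": 0, "ax": 0, "ay": 0, "az": 0, "grip": 255}
  ]
}}

```text
t: 9.1
tool_pos: [0.4894, 0.1991, 0.0436]
orientation: [-0.193, 2.913, 0.009]
force: [-1.2, 0.4, -0.0]
opening: 0.0003
```

Call:
{"method": "step_arm", "body": {
  "targets": [
    {"tx": -0.4, "ty": 0, "tz": 0.1, "ax": 0, "ay": 0, "az": 0, "grip": 255},
    {"tx": 0, "ty": 0, "tz": 0, "ax": 0, "ay": 0, "az": 0, "grip": 255},
    {"tx": 0, "ty": 0, "tz": 0, "ax": 0, "ay": 0, "az": 0, "grip": 255}
  ]
}}

```text
t: 9.4
tool_pos: [0.4898, 0.1992, 0.0437]
orientation: [-0.193, 2.913, 0.009]
force: [-0.2, -0.1, -0.1]
opening: 0.0006
```

Call:
{"method": "step_arm", "body": {
  "targets": [
    {"tx": -0.5, "ty": 0, "tz": 0.1, "ax": 0, "ay": 0, "az": 0, "grip": 255},
    {"tx": 0, "ty": 0, "tz": 0, "ax": 0, "ay": 0, "az": 0, "grip": 255}
  ]
}}

```text
t: 9.6
tool_pos: [0.4904, 0.1993, 0.0437]
orientation: [-0.193, 2.913, 0.009]
force: [-1.0, 0.3, -0.2]
opening: 0.0004
```

Call:
{"method": "step_arm", "body": {
  "targets": [
    {"tx": -0.5, "ty": 0, "tz": 0.1, "ax": 0, "ay": 0, "az": 0, "grip": 255},
    {"tx": 0, "ty": 0, "tz": 0, "ax": 0, "ay": 0, "az": 0, "grip": 255}
  ]
}}

```text
t: 9.8
tool_pos: [0.4909, 0.1994, 0.0437]
orientation: [-0.193, 2.913, 0.009]
force: [-0.4, -0.2, -0.5]
opening: 0.0003
```

Call:
{"method": "step_arm", "body": {
  "targets": [
    {"tx": -0.4, "ty": 0, "tz": 0.1, "ax": 0, "ay": 0, "az": 0, "grip": 255},
    {"tx": 0, "ty": 0, "tz": 0, "ax": 0, "ay": 0, "az": 0, "grip": 255}
  ]
}}

```text
t: 10.0
tool_pos: [0.4913, 0.1994, 0.0437]
orientation: [-0.193, 2.913, 0.009]
force: [-0.7, 0.2, -0.3]
opening: 0.0006
```

Call:
{"method": "step_arm", "body": {
  "targets": [
    {"tx": -0.4, "ty": 0, "tz": 0.1, "ax": 0, "ay": 0, "az": 0, "grip": 255},
    {"tx": 0, "ty": 0, "tz": 0, "ax": 0, "ay": 0, "az": 0, "grip": 255}
  ]
}}

```text
t: 10.2
tool_pos: [0.4917, 0.1995, 0.0437]
orientation: [-0.193, 2.913, 0.009]
force: [-0.4, 0.8, -0.3]
opening: 0.0003
```

Call:
{"method": "step_arm", "body": {
  "targets": [
    {"tx": -0.4, "ty": 0, "tz": 0.1, "ax": 0, "ay": 0, "az": 0, "grip": 255},
    {"tx": 0, "ty": 0, "tz": 0, "ax": 0, "ay": 0, "az": 0, "grip": 255}
  ]
}}

```text
t: 10.4
tool_pos: [0.4921, 0.1995, 0.0437]
orientation: [-0.193, 2.913, 0.009]
force: [0.6, 0.6, 0.3]
opening: 0.0006
```

Run:
```python
from h import *
c=robot.read_camera("top");a=c["frame"][155:235,195:305]; cv2.imwrite("pics/t6.png",cv2.resize(a,None,fx=7,fy=7,interpolation=cv2.INTER_CUBIC))
s,R=st(); print(rk(s["tool_pos"]),fr(s["force"]))
```

```text
t 10.45 pos [0.4921 0.1995 0.0437] F [-0.26 -0.01  0.12] op 0.0
[[-0.967 -0.131  0.219]
 [-0.13   0.991  0.02 ]
 [-0.22  -0.009 -0.975]]
[-0.03190412 -0.01218717  0.04369818] [-0.25654726  0.03064774  0.1244533 ]
```

View pics/t6.png

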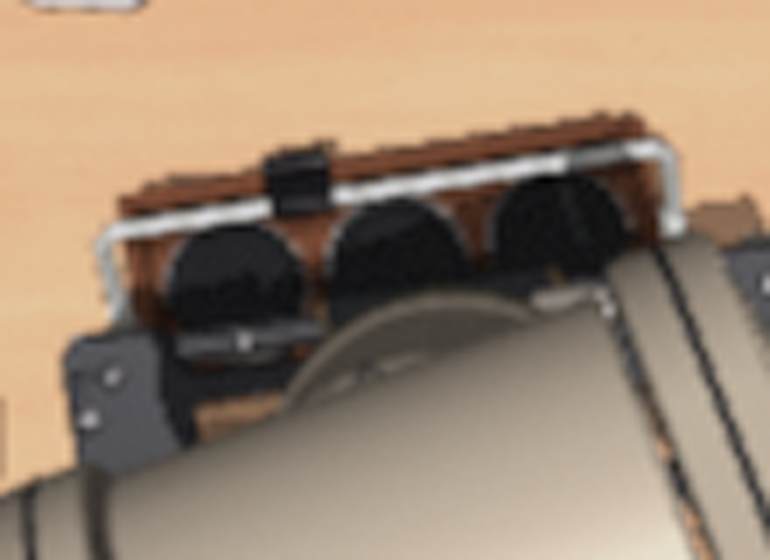

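Jar now looks nearly home (cap's back edge against the recess rim at crop 395,205). Finer steps now.

Call:
{"method": "step_arm", "body": {
  "targets": [
    {"tx": -0.3, "ty": 0, "tz": 0.07, "ax": 0, "ay": 0, "az": 0, "grip": 255},
    {"tx": 0, "ty": 0, "tz": 0, "ax": 0, "ay": 0, "az": 0, "grip": 255}
  ]
}}

```text
t: 10.65
tool_pos: [0.4924, 0.1996, 0.0437]
orientation: [-0.193, 2.913, 0.009]
force: [-0.9, -0.1, 0.3]
opening: 0.0009
```

Call:
{"method": "step_arm", "body": {
  "targets": [
    {"tx": -0.3, "ty": 0, "tz": 0.07, "ax": 0, "ay": 0, "az": 0, "grip": 255},
    {"tx": 0, "ty": 0, "tz": 0, "ax": 0, "ay": 0, "az": 0, "grip": 255}
  ]
}}

```text
t: 10.85
tool_pos: [0.4927, 0.1996, 0.0437]
orientation: [-0.193, 2.913, 0.009]
force: [-0.5, 0.1, 0.7]
opening: 0.0003
```

Call:
{"method": "step_arm", "body": {
  "targets": [
    {"tx": -0.2, "ty": 0, "tz": 0.05, "ax": 0, "ay": 0, "az": 0, "grip": 255},
    {"tx": 0, "ty": 0, "tz": 0, "ax": 0, "ay": 0, "az": 0, "grip": 255}
  ]
}}

```text
t: 11.05
tool_pos: [0.4929, 0.1996, 0.0437]
orientation: [-0.193, 2.913, 0.009]
force: [-1.0, -0.6, -0.1]
opening: 0.0005
```

Call:
{"method": "step_arm", "body": {
  "targets": [
    {"tx": -0.3, "ty": 0, "tz": 0.07, "ax": 0, "ay": 0, "az": 0, "grip": 255},
    {"tx": 0, "ty": 0, "tz": 0, "ax": 0, "ay": 0, "az": 0, "grip": 255}
  ]
}}

```text
t: 11.25
tool_pos: [0.4932, 0.1997, 0.0437]
orientation: [-0.193, 2.913, 0.009]
force: [-1.5, -0.6, 0.6]
opening: 0.0005
```

Call:
{"method": "step_arm", "body": {
  "targets": [
    {"tx": -0.2, "ty": 0, "tz": 0.05, "ax": 0, "ay": 0, "az": 0, "grip": 255},
    {"tx": 0, "ty": 0, "tz": 0, "ax": 0, "ay": 0, "az": 0, "grip": 255}
  ]
}}

```text
t: 11.45
tool_pos: [0.4934, 0.1997, 0.0437]
orientation: [-0.193, 2.913, 0.009]
force: [-0.5, -0.5, 0.6]
opening: 0.0004
```

Call:
{"method": "step_arm", "body": {
  "targets": [
    {"tx": -0.2, "ty": 0, "tz": 0.05, "ax": 0, "ay": 0, "az": 0, "grip": 255},
    {"tx": 0, "ty": 0, "tz": 0, "ax": 0, "ay": 0, "az": 0, "grip": 255}
  ]
}}

```text
t: 11.65
tool_pos: [0.4936, 0.1997, 0.0436]
orientation: [-0.193, 2.913, 0.009]
force: [-0.0, -0.0, -0.0]
opening: 0.0006
```

Call:
{"method": "step_arm", "body": {
  "targets": [
    {"tx": -0.3, "ty": 0, "tz": 0.07, "ax": 0, "ay": 0, "az": 0, "grip": 255},
    {"tx": 0, "ty": 0, "tz": 0, "ax": 0, "ay": 0, "az": 0, "grip": 255}
  ]
}}

```text
t: 11.85
tool_pos: [0.4939, 0.1998, 0.0437]
orientation: [-0.193, 2.913, 0.009]
force: [-0.9, -0.2, 0.7]
opening: 0.0007
```

Call:
{"method": "step_arm", "body": {
  "targets": [
    {"tx": -0.2, "ty": 0, "tz": 0.05, "ax": 0, "ay": 0, "az": 0, "grip": 255},
    {"tx": 0, "ty": 0, "tz": 0, "ax": 0, "ay": 0, "az": 0, "grip": 255}
  ]
}}

```text
t: 12.05
tool_pos: [0.4941, 0.1998, 0.0436]
orientation: [-0.193, 2.913, 0.009]
force: [-0.6, -0.4, -0.2]
opening: 0.0009
```

Run:
```python
from h import *
F=[]
for i in range(4):
    F.append(fr(robot.read_state()["force"])); c=robot.read_camera("top")
print(np.round(F,2));a=c["frame"][155:235,195:305]; cv2.imwrite("pics/t7.png",cv2.resize(a,None,fx=7,fy=7,interpolation=cv2.INTER_CUBIC))
c=robot.read_camera("scene");a=c["frame"][180:275,205:285]; cv2.imwrite("pics/s7.png",cv2.resize(a,None,fx=6,fy=6,interpolation=cv2.INTER_CUBIC))
```

```text
[[-0.61 -0.36 -0.19]
 [-0.87 -0.9  -0.3 ]
 [-0.88 -0.1  -0.7 ]
 [ 0.24  0.25  0.15]]
```

View pics/t7.png

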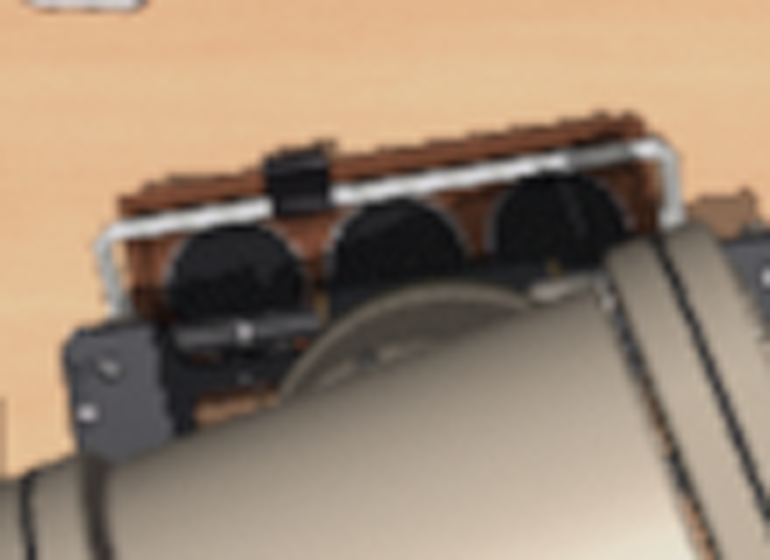

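View pics/s7.png

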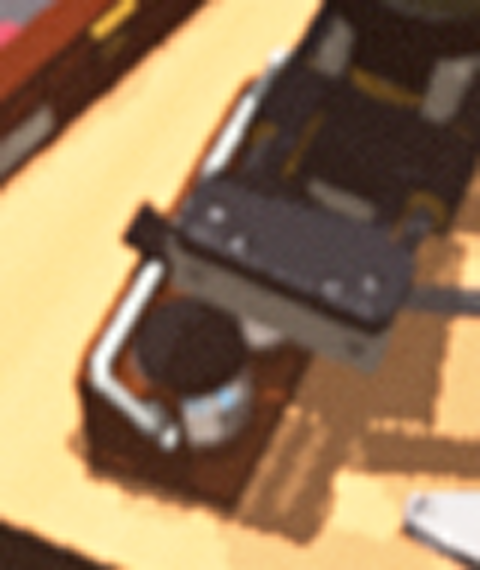

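Call:
{"method": "step_arm", "body": {
  "targets": [
    {"tx": -0.3, "ty": 0, "tz": 0.07, "ax": 0, "ay": 0, "az": 0, "grip": 255},
    {"tx": 0, "ty": 0, "tz": 0, "ax": 0, "ay": 0, "az": 0, "grip": 255}
  ]
}}

```text
t: 12.5
tool_pos: [0.4945, 0.1998, 0.0437]
orientation: [-0.193, 2.913, 0.009]
force: [-0.6, 0.1, 0.8]
opening: 0.0006
```

Call:
{"method": "step_arm", "body": {
  "targets": [
    {"tx": -0.2, "ty": 0, "tz": 0.05, "ax": 0, "ay": 0, "az": 0, "grip": 255},
    {"tx": 0, "ty": 0, "tz": 0, "ax": 0, "ay": 0, "az": 0, "grip": 255}
  ]
}}

```text
t: 12.7
tool_pos: [0.4946, 0.1999, 0.0437]
orientation: [-0.193, 2.913, 0.009]
force: [-0.2, -0.3, -0.4]
opening: 0.0007
```

Call:
{"method": "step_arm", "body": {
  "targets": [
    {"tx": -0.2, "ty": 0, "tz": 0.05, "ax": 0, "ay": 0, "az": 0, "grip": 255},
    {"tx": 0, "ty": 0, "tz": 0, "ax": 0, "ay": 0, "az": 0, "grip": 255}
  ]
}}

```text
t: 12.9
tool_pos: [0.4949, 0.1999, 0.0437]
orientation: [-0.193, 2.913, 0.009]
force: [-0.2, -0.1, 0.0]
opening: 0.0004
```

Call:
{"method": "step_arm", "body": {
  "targets": [
    {"tx": -0.2, "ty": 0, "tz": 0.05, "ax": 0, "ay": 0, "az": 0, "grip": 255},
    {"tx": 0, "ty": 0, "tz": 0, "ax": 0, "ay": 0, "az": 0, "grip": 255}
  ]
}}

```text
t: 13.1
tool_pos: [0.495, 0.1999, 0.0436]
orientation: [-0.193, 2.913, 0.009]
force: [-0.0, -0.5, -0.4]
opening: 0.0007
```

Call:
{"method": "step_arm", "body": {
  "targets": [
    {"tx": -0.2, "ty": 0, "tz": 0.05, "ax": 0, "ay": 0, "az": 0, "grip": 255},
    {"tx": 0, "ty": 0, "tz": 0, "ax": 0, "ay": 0, "az": 0, "grip": 255}
  ]
}}

```text
t: 13.3
tool_pos: [0.4953, 0.2, 0.0437]
orientation: [-0.193, 2.913, 0.009]
force: [0.3, -0.1, 1.0]
opening: 0.0004
```

Call:
{"method": "step_arm", "body": {
  "targets": [
    {"tx": -0.2, "ty": 0, "tz": 0.05, "ax": 0, "ay": 0, "az": 0, "grip": 255},
    {"tx": 0, "ty": 0, "tz": 0, "ax": 0, "ay": 0, "az": 0, "grip": 255}
  ]
}}

```text
t: 13.5
tool_pos: [0.4954, 0.1999, 0.0436]
orientation: [-0.193, 2.913, 0.009]
force: [0.5, -0.5, 1.3]
opening: 0.0006
```

Call:
{"method": "step_arm", "body": {
  "targets": [
    {"tx": -0.2, "ty": 0, "tz": 0.05, "ax": 0, "ay": 0, "az": 0, "grip": 255},
    {"tx": 0, "ty": 0, "tz": 0, "ax": 0, "ay": 0, "az": 0, "grip": 255}
  ]
}}

```text
t: 13.7
tool_pos: [0.4957, 0.2, 0.0436]
orientation: [-0.193, 2.913, 0.009]
force: [-0.7, -0.6, 1.0]
opening: 0.0004
```

Call:
{"method": "step_arm", "body": {
  "targets": [
    {"tx": -0.2, "ty": 0, "tz": 0.05, "ax": 0, "ay": 0, "az": 0, "grip": 255},
    {"tx": 0, "ty": 0, "tz": 0, "ax": 0, "ay": 0, "az": 0, "grip": 255}
  ]
}}

```text
t: 13.9
tool_pos: [0.4959, 0.2, 0.0436]
orientation: [-0.193, 2.913, 0.009]
force: [-0.8, -0.4, 0.7]
opening: 0.0006
```

Call:
{"method": "step_arm", "body": {
  "targets": [
    {"tx": -0.2, "ty": 0, "tz": 0.05, "ax": 0, "ay": 0, "az": 0, "grip": 255},
    {"tx": 0, "ty": 0, "tz": 0, "ax": 0, "ay": 0, "az": 0, "grip": 255}
  ]
}}

```text
t: 14.1
tool_pos: [0.4961, 0.2, 0.0436]
orientation: [-0.193, 2.913, 0.009]
force: [-0.5, -0.0, 0.4]
opening: 0.0002
```

Run:
```python
from h import *
F=[]
for i in range(4):
    F.append(fr(robot.read_state()["force"])); c=robot.read_camera("top")
print(np.round(F,2), np.mean(F,0));a=c["frame"]
cv2.imwrite("pics/t8.png",cv2.resize(a[155:235,195:305],None,fx=7,fy=7,interpolation=cv2.INTER_CUBIC))
c=robot.read_camera("wrist");a=cv2.rotate(c["frame"],cv2.ROTATE_180); cv2.imwrite("pics/w8.png",a)
```

```text
[[-0.5   0.02  0.36]
 [-0.38 -0.57  0.55]
 [-1.53 -0.25  1.46]
 [-0.88  0.03  0.71]] [-0.82218366 -0.19060876  0.77178505]
```

View pics/w8.png

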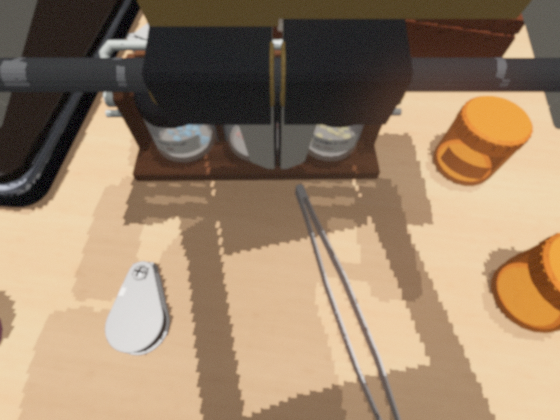

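View pics/t8.png

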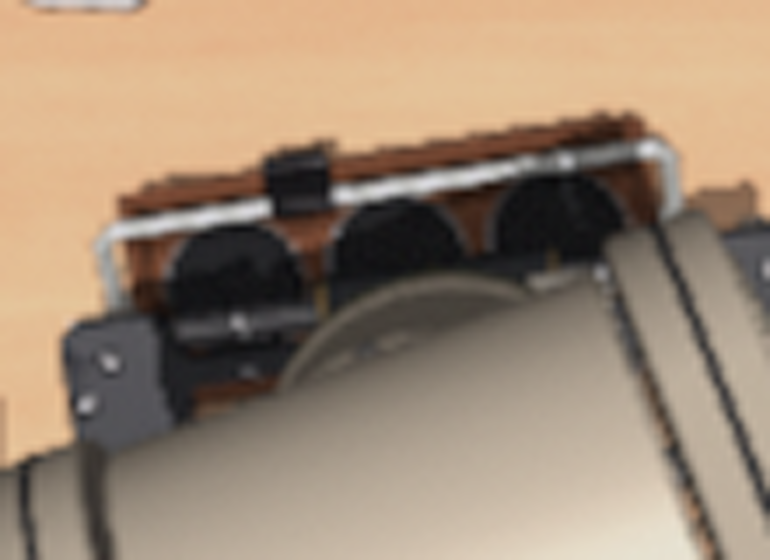

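Call:
{"method": "step_arm", "body": {
  "targets": [
    {"tx": -0.2, "ty": 0, "tz": 0.05, "ax": 0, "ay": 0, "az": 0, "grip": 255},
    {"tx": 0, "ty": 0, "tz": 0, "ax": 0, "ay": 0, "az": 0, "grip": 255}
  ]
}}

```text
t: 14.55
tool_pos: [0.4963, 0.2001, 0.0436]
orientation: [-0.193, 2.913, 0.009]
force: [-0.3, 0.2, 0.7]
opening: 0.0002
```

Call:
{"method": "step_arm", "body": {
  "targets": [
    {"tx": -0.2, "ty": 0, "tz": 0.05, "ax": 0, "ay": 0, "az": 0, "grip": 255},
    {"tx": 0, "ty": 0, "tz": 0, "ax": 0, "ay": 0, "az": 0, "grip": 255}
  ]
}}

```text
t: 14.75
tool_pos: [0.4965, 0.2001, 0.0436]
orientation: [-0.193, 2.913, 0.009]
force: [-0.9, 0.0, 0.7]
opening: 0.0004
```

Call:
{"method": "step_arm", "body": {
  "targets": [
    {"tx": -0.2, "ty": 0, "tz": 0.05, "ax": 0, "ay": 0, "az": 0, "grip": 255},
    {"tx": 0, "ty": 0, "tz": 0, "ax": 0, "ay": 0, "az": 0, "grip": 255}
  ]
}}

```text
t: 14.95
tool_pos: [0.4966, 0.2001, 0.0436]
orientation: [-0.193, 2.913, 0.009]
force: [-0.5, -1.0, 0.8]
opening: 0.0002
```

Call:
{"method": "step_arm", "body": {
  "targets": [
    {"tx": -0.2, "ty": 0, "tz": 0.05, "ax": 0, "ay": 0, "az": 0, "grip": 255},
    {"tx": 0, "ty": 0, "tz": 0, "ax": 0, "ay": 0, "az": 0, "grip": 255}
  ]
}}

```text
t: 15.15
tool_pos: [0.4967, 0.2001, 0.0435]
orientation: [-0.193, 2.914, 0.009]
force: [-1.7, -0.4, 2.3]
opening: 0.0007
```

Call:
{"method": "step_arm", "body": {
  "targets": [
    {"tx": -0.2, "ty": 0, "tz": 0.05, "ax": 0, "ay": 0, "az": 0, "grip": 255},
    {"tx": 0, "ty": 0, "tz": 0, "ax": 0, "ay": 0, "az": 0, "grip": 255}
  ]
}}

```text
t: 15.35
tool_pos: [0.4968, 0.2002, 0.0435]
orientation: [-0.193, 2.914, 0.009]
force: [-3.6, -0.8, 3.5]
opening: 0.0005
```

Call:
{"method": "step_arm", "body": {
  "targets": [
    {"tx": -0.2, "ty": 0, "tz": 0.05, "ax": 0, "ay": 0, "az": 0, "grip": 255},
    {"tx": 0, "ty": 0, "tz": 0, "ax": 0, "ay": 0, "az": 0, "grip": 255}
  ]
}}

```text
t: 15.55
tool_pos: [0.497, 0.2002, 0.0435]
orientation: [-0.193, 2.914, 0.009]
force: [-5.4, -0.9, 4.0]
opening: 0.0004
```

Call:
{"method": "step_arm", "body": {
  "targets": [
    {"tx": -0.05, "ty": 0, "tz": -0.2, "ax": 0, "ay": 0, "az": 0, "grip": 255},
    {"tx": 0, "ty": 0, "tz": 0, "ax": 0, "ay": 0, "az": 0, "grip": 255}
  ]
}}

```text
t: 15.75
tool_pos: [0.4969, 0.2001, 0.0436]
orientation: [-0.193, 2.914, 0.008]
force: [-4.7, -1.0, 3.3]
opening: 0.0004
```

Run:
```python
from h import *
F=[]
for i in range(5):
    F.append(fr(robot.read_state()["force"])); c=robot.read_camera("top")
print(np.round(F,2), np.mean(F,0)); s,R=st();print(rk(s["tool_pos"]))
```

```text
[[-4.83 -0.3   3.33]
 [-4.13  0.85  2.44]
 [-5.43 -0.54  2.92]
 [-4.79 -0.03  2.74]
 [-5.08  0.62  3.01]] [-4.85216982  0.12094799  2.88964412]
t 16.0 pos [0.497  0.2001 0.0436] F [-4.88 -0.    2.52] op 0.0003
[[-0.967 -0.131  0.219]
 [-0.13   0.991  0.02 ]
 [-0.219 -0.009 -0.976]]
[-0.0269867  -0.01223323  0.04357064]
```

Call:
{"method": "step_arm", "body": {
  "targets": [
    {"tx": -0.06, "ty": 0, "tz": -0.3, "ax": 0, "ay": 0, "az": 0, "grip": 255},
    {"tx": -0.05, "ty": 0, "tz": -0.2, "ax": 0, "ay": 0, "az": 0, "grip": 255},
    {"tx": 0, "ty": 0, "tz": 0, "ax": 0, "ay": 0, "az": 0, "grip": 255}
  ]
}}

```text
t: 16.3
tool_pos: [0.4969, 0.2001, 0.0439]
orientation: [-0.193, 2.914, 0.008]
force: [-4.1, -0.8, -1.4]
opening: 0.0004
```

Call:
{"method": "step_arm", "body": {
  "targets": [
    {"tx": 0, "ty": 1, "tz": 0, "ax": 0, "ay": 0, "az": 0, "grip": 255},
    {"tx": 0, "ty": 1, "tz": 0, "ax": 0, "ay": 0, "az": 0, "grip": 255},
    {"tx": 0, "ty": 1, "tz": 0, "ax": 0, "ay": 0, "az": 0, "grip": 255},
    {"tx": 0, "ty": 0, "tz": 0, "ax": 0, "ay": 0, "az": 0, "grip": 255}
  ]
}}

```text
t: 16.7
tool_pos: [0.4962, 0.2024, 0.0437]
orientation: [-0.193, 2.915, 0.006]
force: [-6.2, -5.3, 1.7]
opening: 0.0003
```

Call:
{"method": "step_arm", "body": {
  "targets": [
    {"tx": 0.1, "ty": 1, "tz": 0, "ax": 0, "ay": 0, "az": 0, "grip": 255},
    {"tx": 0, "ty": 1, "tz": 0, "ax": 0, "ay": 0, "az": 0, "grip": 255},
    {"tx": 0, "ty": 0, "tz": 0, "ax": 0, "ay": 0, "az": 0, "grip": 255}
  ]
}}

```text
t: 17.0
tool_pos: [0.4957, 0.2041, 0.0437]
orientation: [-0.193, 2.915, 0.006]
force: [-7.7, -8.1, 1.8]
opening: 0.0007
```

Run:
```python
from h import *
F=[]
for i in range(4):
    F.append(fr(robot.read_state()["force"])); c=robot.read_camera("scene")
print(np.round(F,2), np.mean(F,0)); s,R=st();print(rk(s["tool_pos"]))
```

```text
[[-8.74 -6.92  1.76]
 [-7.56 -5.57  2.48]
 [-7.6  -6.79  2.96]
 [-8.41 -5.11  3.97]] [-8.0772917  -6.09937946  2.79013942]
t 17.2 pos [0.4957 0.204  0.0436] F [-6.6  -6.7   3.33] op 0.0006
[[-0.967 -0.131  0.217]
 [-0.13   0.991  0.018]
 [-0.218 -0.011 -0.976]]
[-0.02769553 -0.00820198  0.04364196]
```

Call:
{"method": "step_arm", "body": {
  "targets": [
    {"tx": 0.5, "ty": 0, "tz": 0, "ax": 0, "ay": 0, "az": 0, "grip": 255},
    {"tx": 0.1, "ty": 1, "tz": 0, "ax": 0, "ay": 0, "az": 0, "grip": 255},
    {"tx": 0.1, "ty": 1, "tz": 0, "ax": 0, "ay": 0, "az": 0, "grip": 255},
    {"tx": 0, "ty": 0, "tz": 0, "ax": 0, "ay": 0, "az": 0, "grip": 255}
  ]
}}

```text
t: 17.6
tool_pos: [0.495, 0.2062, 0.0436]
orientation: [-0.193, 2.915, 0.006]
force: [-5.6, -5.6, 1.8]
opening: 0.0006
```

Call:
{"method": "step_arm", "body": {
  "targets": [
    {"tx": 0, "ty": 1, "tz": 0, "ax": 0, "ay": 0, "az": 0, "grip": 255},
    {"tx": 0, "ty": 0, "tz": 0, "ax": 0, "ay": 0, "az": 0, "grip": 255}
  ]
}}

```text
t: 17.8
tool_pos: [0.4948, 0.2072, 0.0436]
orientation: [-0.193, 2.915, 0.006]
force: [-6.0, -5.4, 2.0]
opening: 0.0005
```

Call:
{"method": "step_arm", "body": {
  "targets": [
    {"tx": 0.05, "ty": 1, "tz": 0, "ax": 0, "ay": 0, "az": 0, "grip": 255},
    {"tx": 0.05, "ty": 1, "tz": 0, "ax": 0, "ay": 0, "az": 0, "grip": 255},
    {"tx": 0, "ty": 1, "tz": 0, "ax": 0, "ay": 0, "az": 0, "grip": 255},
    {"tx": 0, "ty": 0, "tz": 0, "ax": 0, "ay": 0, "az": 0, "grip": 255}
  ]
}}

```text
t: 18.2
tool_pos: [0.4943, 0.2104, 0.0436]
orientation: [-0.193, 2.915, 0.007]
force: [-7.2, -4.5, 2.2]
opening: 0.0005
```

Call:
{"method": "step_arm", "body": {
  "targets": [
    {"tx": 0, "ty": 1, "tz": 0, "ax": 0, "ay": 0, "az": 0, "grip": 255},
    {"tx": 0, "ty": 1, "tz": 0, "ax": 0, "ay": 0, "az": 0, "grip": 255},
    {"tx": 0, "ty": 1, "tz": 0, "ax": 0, "ay": 0, "az": 0, "grip": 255},
    {"tx": 0, "ty": 0, "tz": 0, "ax": 0, "ay": 0, "az": 0, "grip": 255}
  ]
}}

```text
t: 18.6
tool_pos: [0.4939, 0.2135, 0.0435]
orientation: [-0.193, 2.915, 0.007]
force: [-6.3, -4.8, 1.0]
opening: 0.0001
```

Call:
{"method": "step_arm", "body": {
  "targets": [
    {"tx": 0.05, "ty": 1, "tz": 0, "ax": 0, "ay": 0, "az": 0, "grip": 255},
    {"tx": 0, "ty": 1, "tz": 0, "ax": 0, "ay": 0, "az": 0, "grip": 255},
    {"tx": 0, "ty": 1, "tz": 0, "ax": 0, "ay": 0, "az": 0, "grip": 255},
    {"tx": 0, "ty": 1, "tz": 0, "ax": 0, "ay": 0, "az": 0, "grip": 255},
    {"tx": 0, "ty": 0, "tz": 0, "ax": 0, "ay": 0, "az": 0, "grip": 255}
  ]
}}

```text
t: 19.1
tool_pos: [0.4933, 0.2174, 0.0435]
orientation: [-0.193, 2.915, 0.007]
force: [-6.4, -3.6, 1.9]
opening: 0.0007
```

Call:
{"method": "step_arm", "body": {
  "targets": [
    {"tx": 0, "ty": 1, "tz": 0, "ax": 0, "ay": 0, "az": 0, "grip": 255},
    {"tx": 0, "ty": 1, "tz": 0, "ax": 0, "ay": 0, "az": 0, "grip": 255},
    {"tx": 0, "ty": 1, "tz": 0, "ax": 0, "ay": 0, "az": 0, "grip": 255},
    {"tx": 0, "ty": 0, "tz": 0, "ax": 0, "ay": 0, "az": 0, "grip": 255}
  ]
}}

```text
t: 19.5
tool_pos: [0.4932, 0.2206, 0.0436]
orientation: [-0.193, 2.914, 0.008]
force: [-6.1, -2.9, 0.5]
opening: 0.0004
```

Call:
{"method": "step_arm", "body": {
  "targets": [
    {"tx": 2, "ty": 0, "tz": 0, "ax": 0, "ay": 0, "az": 0, "grip": 255},
    {"tx": 13, "ty": 0, "tz": -3, "ax": 0, "ay": 0, "az": 0, "grip": 255},
    {"tx": 8, "ty": -4, "tz": -43, "ax": 0, "ay": 0, "az": 0, "grip": 255},
    {"tx": 8, "ty": -4, "tz": -43, "ax": 0, "ay": -0.14, "az": 0, "grip": 255},
    {"tx": 0, "ty": 0, "tz": 0, "ax": 0, "ay": -0.145, "az": 0, "grip": 255},
    {"tx": 0, "ty": 0, "tz": 0, "ax": 0, "ay": -0.145, "az": 0, "grip": 255},
    {"tx": 0, "ty": 0, "tz": 0, "ax": 0, "ay": 0, "az": 0, "grip": 255}
  ]
}}

```text
t: 20.2
tool_pos: [0.4448, 0.2073, 0.106]
orientation: [-0.174, 2.532, 0.037]
force: [-1.6, -0.6, -1.6]
opening: 0.0006
```

```bash
cat >> h.py <<'E'
def view(name):
    c=robot.read_camera("wrist");a=cv2.rotate(c["frame"],cv2.ROTATE_180)
    p=proj(c,O+[0,0,.03]); u=int(559-p[0]); v=int(419-p[1]); print(u,v)
    a=a[max(v-60,0):v+55,max(u-95,0):u+95]
    cv2.imwrite(f"pics/{name}.png",cv2.resize(a,None,fx=4.2,fy=4.2,interpolation=cv2.INTER_CUBIC)); return c
E
python3 - <<'E'
from h import *
s,R=st(); print(rk(s["tool_pos"])); view("w9")
E
```

```text
t 20.2 pos [0.4448 0.2073 0.106 ] F [-1.57 -0.62 -1.6 ] op 0.0006
[[-0.815 -0.133  0.564]
 [-0.117  0.991  0.066]
 [-0.567 -0.012 -0.823]]
[-0.07763475  0.00203885  0.10597711]
278 178
```

View pics/w9.png

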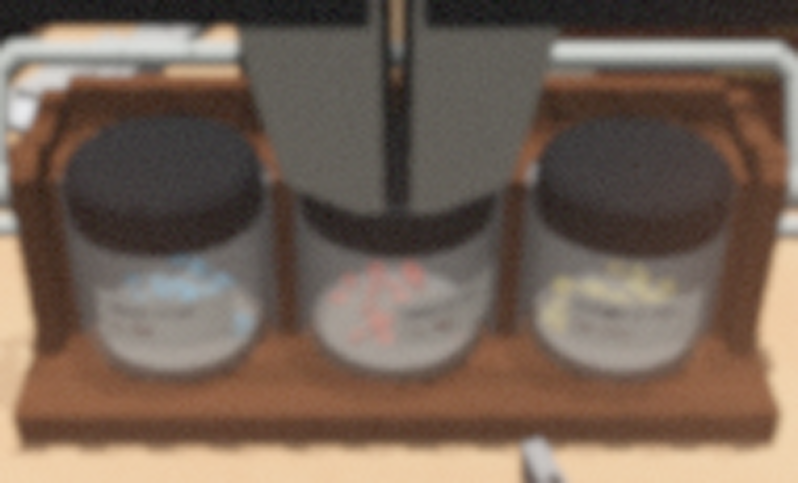

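Call:
{"method": "step_arm", "body": {
  "targets": [
    {"tx": 0, "ty": 0, "tz": 0, "ax": 0, "ay": 0.127, "az": 0, "grip": 255},
    {"tx": 0, "ty": 0, "tz": 0, "ax": 0, "ay": 0.127, "az": 0, "grip": 255},
    {"tx": 0, "ty": 0, "tz": 0, "ax": 0, "ay": 0.127, "az": 0, "grip": 255},
    {"tx": 7, "ty": -4.5, "tz": 30, "ax": 0, "ay": 0, "az": 0, "grip": 255},
    {"tx": 7, "ty": -4.5, "tz": 30, "ax": 0, "ay": 0, "az": 0, "grip": 255},
    {"tx": -15, "ty": 0, "tz": 3, "ax": 0, "ay": 0, "az": 0, "grip": 255},
    {"tx": 0, "ty": 0, "tz": 0, "ax": 0, "ay": 0, "az": 0, "grip": 255},
    {"tx": 0, "ty": 0, "tz": 0, "ax": 0, "ay": 0, "az": 0, "grip": 255}
  ]
}}

```text
t: 21.05
tool_pos: [0.4694, 0.2024, 0.0535]
orientation: [-0.193, 2.907, 0.01]
force: [0.7, -0.3, 0.8]
opening: 0.0002
```

Run:
```python
from h import *
s,R=st(); print(rk(s["tool_pos"]))
```

```text
t 21.05 pos [0.4694 0.2024 0.0535] F [ 0.66 -0.34  0.81] op 0.0002
[[-0.965 -0.131  0.225]
 [-0.129  0.991  0.022]
 [-0.226 -0.008 -0.974]]
[-0.053946   -0.00620096  0.05351677]
```

Call:
{"method": "step_arm", "body": {
  "targets": [
    {"tx": 2, "ty": -1, "tz": 9, "ax": 0, "ay": 0, "az": 0, "grip": 255},
    {"tx": -11, "ty": 0, "tz": 2.5, "ax": 0, "ay": 0, "az": 0, "grip": 255},
    {"tx": -8, "ty": 0, "tz": 2, "ax": 0, "ay": 0, "az": 0, "grip": 255},
    {"tx": -1, "ty": 0, "tz": 0.2, "ax": 0, "ay": 0, "az": 0, "grip": 255},
    {"tx": 0, "ty": 0, "tz": 0, "ax": 0, "ay": 0, "az": 0, "grip": 255},
    {"tx": 0, "ty": 0, "tz": 0, "ax": 0, "ay": 0, "az": 0, "grip": 255}
  ]
}}

```text
t: 21.65
tool_pos: [0.487, 0.2032, 0.0423]
orientation: [-0.194, 2.908, 0.008]
force: [0.8, 0.1, -0.2]
opening: 0.0006
```

Run:
```python
from h import *
s,R=st(); print(rk(s["tool_pos"]))
```

```text
t 21.65 pos [0.487  0.2032 0.0423] F [ 0.8   0.12 -0.23] op 0.0006
[[-0.966 -0.131  0.224]
 [-0.13   0.991  0.02 ]
 [-0.225 -0.01  -0.974]]
[-0.03645894 -0.00786204  0.04228308]
```

Call:
{"method": "step_arm", "body": {
  "targets": [
    {"tx": -1, "ty": 0, "tz": 0.1, "ax": 0, "ay": 0, "az": 0, "grip": 255},
    {"tx": -1, "ty": 0, "tz": 0.1, "ax": 0, "ay": 0, "az": 0, "grip": 255},
    {"tx": -1, "ty": 0, "tz": 0.1, "ax": 0, "ay": 0, "az": 0, "grip": 255},
    {"tx": -1, "ty": 0, "tz": 0.1, "ax": 0, "ay": 0, "az": 0, "grip": 255},
    {"tx": -1, "ty": 0, "tz": 0.1, "ax": 0, "ay": 0, "az": 0, "grip": 255},
    {"tx": -0.5, "ty": 0, "tz": 0, "ax": 0, "ay": 0, "az": 0, "grip": 255},
    {"tx": 0, "ty": 0, "tz": 0, "ax": 0, "ay": 0, "az": 0, "grip": 255},
    {"tx": 0, "ty": 0, "tz": 0, "ax": 0, "ay": 0, "az": 0, "grip": 255}
  ]
}}

```text
t: 22.45
tool_pos: [0.4926, 0.2038, 0.0429]
orientation: [-0.193, 2.908, 0.008]
force: [-0.6, 0.5, -0.7]
opening: 0.0005
```

Call:
{"method": "step_arm", "body": {
  "targets": [
    {"tx": -0.3, "ty": 0, "tz": 0, "ax": 0, "ay": 0, "az": 0, "grip": 255},
    {"tx": -0.3, "ty": 0, "tz": 0, "ax": 0, "ay": 0, "az": 0, "grip": 255},
    {"tx": 0, "ty": 0, "tz": 0, "ax": 0, "ay": 0, "az": 0, "grip": 255}
  ]
}}

```text
t: 22.75
tool_pos: [0.4932, 0.2039, 0.0431]
orientation: [-0.193, 2.908, 0.008]
force: [0.3, 0.0, 0.3]
opening: 0.0008
```

Run:
```python
from h import *
s,R=st(); print(rk(s["tool_pos"]),fr(s["force"]))
```

```text
t 22.75 pos [0.4932 0.2039 0.0431] F [0.31 0.03 0.28] op 0.0008
[[-0.966 -0.131  0.224]
 [-0.13   0.991  0.02 ]
 [-0.225 -0.01  -0.974]]
[-0.0301535  -0.007974    0.04311083] [ 0.30784858 -0.01673501  0.28112971]
```

Call:
{"method": "step_arm", "body": {
  "targets": [
    {"tx": -0.3, "ty": 0, "tz": 0, "ax": 0, "ay": 0, "az": 0, "grip": 255},
    {"tx": -0.3, "ty": 0, "tz": 0.1, "ax": 0, "ay": 0, "az": 0, "grip": 255},
    {"tx": 0, "ty": 0, "tz": 0, "ax": 0, "ay": 0, "az": 0, "grip": 255}
  ]
}}

```text
t: 23.05
tool_pos: [0.4938, 0.204, 0.0431]
orientation: [-0.193, 2.908, 0.007]
force: [0.5, 0.0, -0.2]
opening: 0.0007
```

Call:
{"method": "step_arm", "body": {
  "targets": [
    {"tx": -0.3, "ty": 0, "tz": 0, "ax": 0, "ay": 0, "az": 0, "grip": 255},
    {"tx": 0, "ty": 0, "tz": 0, "ax": 0, "ay": 0, "az": 0, "grip": 255},
    {"tx": 0, "ty": 0, "tz": 0, "ax": 0, "ay": 0, "az": 0, "grip": 255}
  ]
}}

```text
t: 23.35
tool_pos: [0.4941, 0.204, 0.0432]
orientation: [-0.193, 2.908, 0.007]
force: [-0.4, 0.9, -0.6]
opening: 0.0002
```

Call:
{"method": "step_arm", "body": {
  "targets": [
    {"tx": -0.3, "ty": 0, "tz": 0, "ax": 0, "ay": 0, "az": 0, "grip": 255},
    {"tx": 0, "ty": 0, "tz": 0, "ax": 0, "ay": 0, "az": 0, "grip": 255},
    {"tx": 0, "ty": 0, "tz": 0, "ax": 0, "ay": 0, "az": 0, "grip": 255}
  ]
}}

```text
t: 23.65
tool_pos: [0.4944, 0.2041, 0.0433]
orientation: [-0.193, 2.908, 0.008]
force: [0.5, 0.7, -0.8]
opening: 0.0004
```

Call:
{"method": "step_arm", "body": {
  "targets": [
    {"tx": -0.3, "ty": 0, "tz": 0.05, "ax": 0, "ay": 0, "az": 0, "grip": 255},
    {"tx": 0, "ty": 0, "tz": 0, "ax": 0, "ay": 0, "az": 0, "grip": 255}
  ]
}}

```text
t: 23.85
tool_pos: [0.4947, 0.2041, 0.0433]
orientation: [-0.193, 2.908, 0.008]
force: [-0.0, -0.1, -0.6]
opening: 0.0003
```

Call:
{"method": "step_arm", "body": {
  "targets": [
    {"tx": -0.3, "ty": 0, "tz": 0.05, "ax": 0, "ay": 0, "az": 0, "grip": 255},
    {"tx": 0, "ty": 0, "tz": 0, "ax": 0, "ay": 0, "az": 0, "grip": 255}
  ]
}}

```text
t: 24.05
tool_pos: [0.4949, 0.2041, 0.0433]
orientation: [-0.193, 2.908, 0.007]
force: [-1.0, 0.4, 0.2]
opening: 0.001
```

Call:
{"method": "step_arm", "body": {
  "targets": [
    {"tx": -0.3, "ty": 0, "tz": 0.05, "ax": 0, "ay": 0, "az": 0, "grip": 255},
    {"tx": 0, "ty": 0, "tz": 0, "ax": 0, "ay": 0, "az": 0, "grip": 255}
  ]
}}

```text
t: 24.25
tool_pos: [0.4952, 0.2042, 0.0433]
orientation: [-0.193, 2.909, 0.007]
force: [-0.7, 0.6, 0.9]
opening: 0.0006
```

Call:
{"method": "step_arm", "body": {
  "targets": [
    {"tx": -0.3, "ty": 0, "tz": 0, "ax": 0, "ay": 0, "az": 0, "grip": 255},
    {"tx": 0, "ty": 0, "tz": 0, "ax": 0, "ay": 0, "az": 0, "grip": 255}
  ]
}}

```text
t: 24.45
tool_pos: [0.4953, 0.2042, 0.0432]
orientation: [-0.193, 2.909, 0.007]
force: [-2.4, -0.4, 1.2]
opening: 0.0006
```

Call:
{"method": "step_arm", "body": {
  "targets": [
    {"tx": -0.3, "ty": 0, "tz": 0, "ax": 0, "ay": 0, "az": 0, "grip": 255},
    {"tx": 0, "ty": 0, "tz": 0, "ax": 0, "ay": 0, "az": 0, "grip": 255}
  ]
}}

```text
t: 24.65
tool_pos: [0.4955, 0.2042, 0.0432]
orientation: [-0.194, 2.909, 0.007]
force: [-3.7, -1.0, 0.6]
opening: 0.0005
```

Call:
{"method": "step_arm", "body": {
  "targets": [
    {"tx": 0, "ty": 1, "tz": 0, "ax": 0, "ay": 0, "az": 0, "grip": 255},
    {"tx": 0, "ty": 1, "tz": 0, "ax": 0, "ay": 0, "az": 0, "grip": 255},
    {"tx": 0, "ty": 0, "tz": 0, "ax": 0, "ay": 0, "az": 0, "grip": 255}
  ]
}}

```text
t: 24.95
tool_pos: [0.4951, 0.2056, 0.043]
orientation: [-0.194, 2.91, 0.006]
force: [-4.5, -4.6, 2.5]
opening: 0.0002
```

Call:
{"method": "step_arm", "body": {
  "targets": [
    {"tx": 0, "ty": 1, "tz": 0, "ax": 0, "ay": 0, "az": 0, "grip": 255},
    {"tx": 0, "ty": 1, "tz": 0, "ax": 0, "ay": 0, "az": 0, "grip": 255},
    {"tx": 0, "ty": 0, "tz": 0, "ax": 0, "ay": 0, "az": 0, "grip": 255}
  ]
}}

```text
t: 25.25
tool_pos: [0.4946, 0.2075, 0.0429]
orientation: [-0.193, 2.91, 0.005]
force: [-5.4, -5.2, 2.8]
opening: 0.0002
```

Call:
{"method": "step_arm", "body": {
  "targets": [
    {"tx": 0.1, "ty": 1, "tz": -0.1, "ax": 0, "ay": 0, "az": 0, "grip": 255},
    {"tx": 0, "ty": 1, "tz": 0, "ax": 0, "ay": 0, "az": 0, "grip": 255},
    {"tx": 0, "ty": 1, "tz": 0, "ax": 0, "ay": 0, "az": 0, "grip": 255},
    {"tx": 0, "ty": 0, "tz": 0, "ax": 0, "ay": 0, "az": 0, "grip": 255}
  ]
}}

```text
t: 25.65
tool_pos: [0.4941, 0.2106, 0.0429]
orientation: [-0.193, 2.91, 0.006]
force: [-5.7, -2.6, 1.6]
opening: 0.0005
```

Call:
{"method": "step_arm", "body": {
  "targets": [
    {"tx": 0, "ty": 1, "tz": 0, "ax": 0, "ay": 0, "az": 0, "grip": 255},
    {"tx": 0, "ty": 1, "tz": 0, "ax": 0, "ay": 0, "az": 0, "grip": 255},
    {"tx": 0, "ty": 1, "tz": 0, "ax": 0, "ay": 0, "az": 0, "grip": 255},
    {"tx": 0, "ty": 0, "tz": 0, "ax": 0, "ay": 0, "az": 0, "grip": 255}
  ]
}}

```text
t: 26.05
tool_pos: [0.4937, 0.2137, 0.0428]
orientation: [-0.194, 2.91, 0.006]
force: [-4.8, -2.7, 1.2]
opening: 0.0008
```

Call:
{"method": "step_arm", "body": {
  "targets": [
    {"tx": 0, "ty": 1, "tz": 0, "ax": 0, "ay": 0, "az": 0, "grip": 255},
    {"tx": 0, "ty": 1, "tz": 0, "ax": 0, "ay": 0, "az": 0, "grip": 255},
    {"tx": 0, "ty": 1, "tz": 0, "ax": 0, "ay": 0, "az": 0, "grip": 255},
    {"tx": 0, "ty": 0, "tz": 0, "ax": 0, "ay": 0, "az": 0, "grip": 255}
  ]
}}

```text
t: 26.45
tool_pos: [0.4933, 0.2166, 0.0428]
orientation: [-0.193, 2.91, 0.006]
force: [-4.3, -2.7, 1.9]
opening: 0.0006
```

Call:
{"method": "step_arm", "body": {
  "targets": [
    {"tx": 0, "ty": 1, "tz": 0, "ax": 0, "ay": 0, "az": 0, "grip": 255},
    {"tx": 0, "ty": 1, "tz": 0, "ax": 0, "ay": 0, "az": 0, "grip": 255},
    {"tx": 2, "ty": 0, "tz": 0, "ax": 0, "ay": 0, "az": 0, "grip": 255},
    {"tx": 13, "ty": 0, "tz": -3, "ax": 0, "ay": 0, "az": 0, "grip": 255},
    {"tx": 8, "ty": -3, "tz": -43, "ax": 0, "ay": 0, "az": 0, "grip": 255},
    {"tx": 8, "ty": -3, "tz": -46, "ax": 0, "ay": -0.14, "az": 0, "grip": 255},
    {"tx": 10, "ty": 0, "tz": -15, "ax": 0, "ay": -0.145, "az": 0, "grip": 255},
    {"tx": 0, "ty": 0, "tz": 0, "ax": 0, "ay": -0.145, "az": 0, "grip": 255},
    {"tx": 0, "ty": 0, "tz": 0, "ax": 0, "ay": 0, "az": 0, "grip": 255}
  ]
}}

```text
t: 27.35
tool_pos: [0.4326, 0.2057, 0.1166]
orientation: [-0.176, 2.554, 0.033]
force: [-1.0, -0.1, -1.0]
opening: 0.0004
```

Run:
```python
from h import *
s,R=st(); print(rk(s["tool_pos"])); view("w10")
```

```text
t 27.35 pos [0.4326 0.2057 0.1166] F [-1.01 -0.15 -1.03] op 0.0004
[[-0.827 -0.133  0.546]
 [-0.119  0.991  0.061]
 [-0.549 -0.014 -0.836]]
[-0.08993692  0.00217393  0.11657654]
278 178
```

View pics/w10.png

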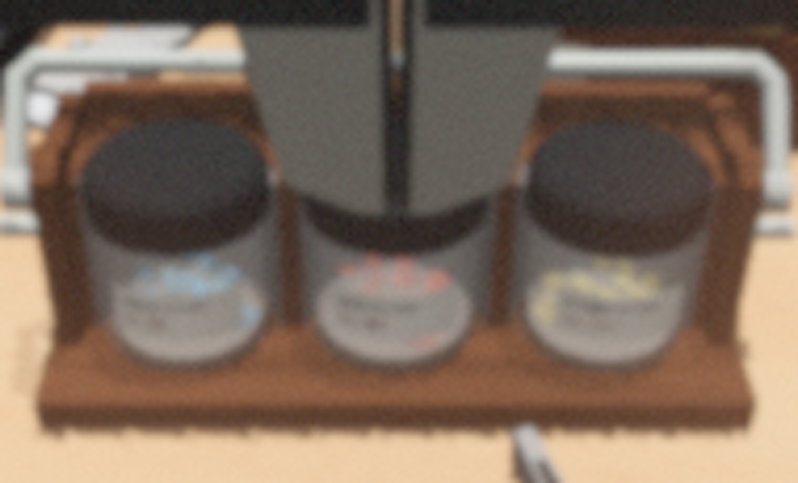

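Run:
```python
from h import *
c=robot.read_camera("wrist");a=cv2.rotate(c["frame"],cv2.ROTATE_180)[118:233,183:373]
b=a[55:95,15:175]; b=cv2.normalize(b,None,0,255,cv2.NORM_MINMAX); b=cv2.convertScaleAbs(b,alpha=1.4)
cv2.imwrite("pics/w10z.png",cv2.resize(b,None,fx=5,fy=7,interpolation=cv2.INTER_CUBIC)[:, :800])
c=robot.read_camera("top");a=c["frame"][155:235,195:305]; cv2.imwrite("pics/t10.png",cv2.resize(a,None,fx=7,fy=7,interpolation=cv2.INTER_CUBIC))
```

```text
(no output)
```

View pics/w10z.png

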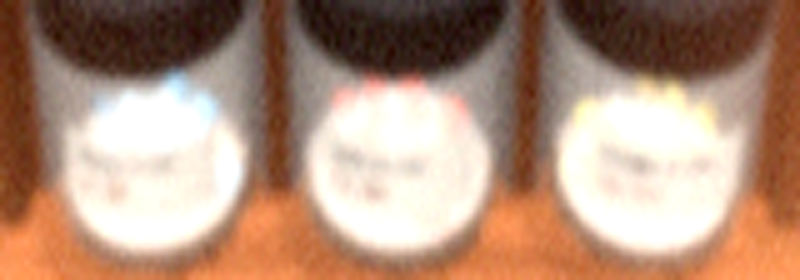

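View pics/t10.png

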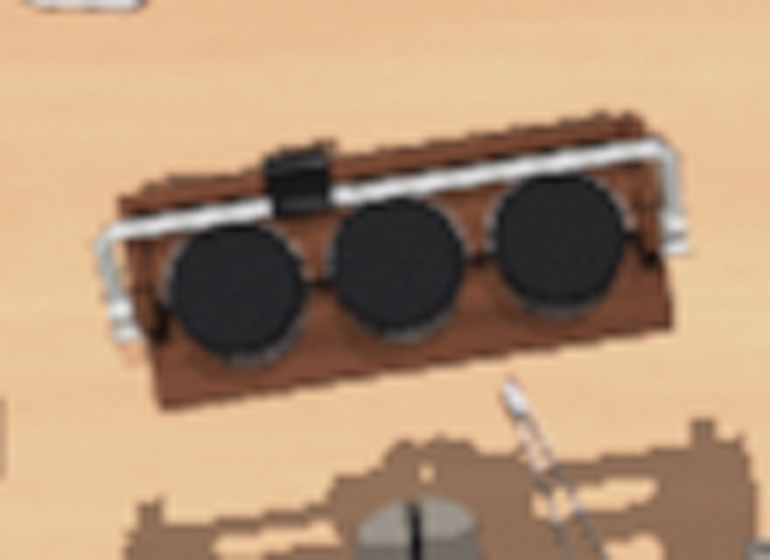

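Run:
```python
from h import *
cs=[robot.read_camera("wrist") for _ in range(4)]
f=np.mean([c["frame"].astype(np.float32) for c in cs],0); c=cs[0]
ex=np.array([np.cos(YAW),np.sin(YAW),0]);ey=np.array([-np.sin(YAW),np.cos(YAW),0])
out=[]
for y0 in(.046,0,-.046):
    A=np.deg2rad(np.arange(70,-71,-1)); Z=np.arange(.042,.011,-.0005)
    M=np.array([[proj(c,O+ex*(-.0195*np.cos(a))+ey*(y0+.0195*np.sin(a))+[0,0,z]) for a in A] for z in Z],np.float32)
    out.append(cv2.remap(f,M[...,0],M[...,1],cv2.INTER_CUBIC))
im=np.vstack([cv2.resize(o,None,fx=5.6,fy=3) for o in out]); im=np.clip((im-70)*2.2,0,255)
for d in range(-60,61,20): 
    x=int((70-d)*5.6); im[:, x]=(0,255,0)
cv2.imwrite("pics/unw.png",im); print(im.shape)
```

```text
(567, 790, 3)[ WARN:0@4.916] global loadsave.cpp:1063 imwrite_ Unsupported depth image for selected encoder is fallbacked to CV_8U.
```

View pics/unw.png

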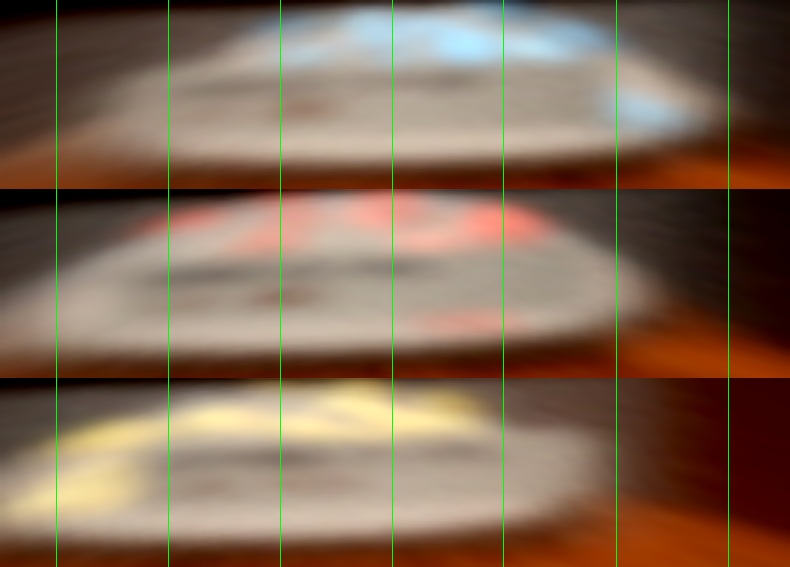

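Run:
```python
from h import *
c=robot.read_camera("top")
ex=np.array([np.cos(YAW),np.sin(YAW),0])
ey=np.array([-np.sin(YAW),np.cos(YAW),0])
full=lambda x,y:(195+(x+.5)/7-.5,155+(y+.5)/7-.5)
# rod line observed: (120,230)-(640,155)
for a in (2.1,2.2,2.3,2.4,2.5):
    r=[]
    for y in(.06,0,-.06):
        u,v=proj(c,O+ex*(-.027*np.cos(a))+ey*y+[0,0,.046+.027*np.sin(a)]); X=(u-195+.5)*7-.5;Yc=(v-155+.5)*7-.5
        r.append(Yc-(230+(X-120)*(155-230)/520))
    t=[ [round(float(q)) for q in ((proj(c,O+ex*(-.044*np.cos(a)+s*.0035*np.sin(a))+ey*.023+[0,0,.046+.044*np.sin(a)+s*.0035*np.cos(a)])[1]-155+.5)*7-.5,)][0] for s in(-1,1)]
    print(a,np.round(r,1),"tab tip rows",t)
for u,v in((247,133),(340,143)): print(rk(ray(c,u,v,.05)))
# jar checks: home offset
L,M,Rr=[ray(c,*full(*p),.053) for p in((236,291),(397,268),(559,243))]; print(rk(M),rk((L+Rr)/2),rk(L),rk(Rr))
```

```text
2.1 [19.4 18.6 17.8] tab tip rows [193, 173]
2.2 [12.  11.2 10.5] tab tip rows [180, 162]
2.3 [5.4 4.6 3.9] tab tip rows [169, 153]
2.4 [-0.4 -1.2 -1.9] tab tip rows [158, 145]
2.5 [-5.4 -6.2 -6.9] tab tip rows [149, 138]
[ 0.12016607 -0.0084872   0.05      ]
[ 0.0728837  -0.18857884  0.05      ]
[-0.00041197  0.00030226  0.053     ] [-1.53450901e-04  6.87720904e-05  5.30000000e-02] [-0.00016756  0.04572173  0.053     ] [-0.00013934 -0.04558419  0.053     ]
```

Call:
{"method": "step_arm", "body": {
  "targets": [
    {"tx": 0, "ty": 0, "tz": -20, "ax": 0, "ay": 0.145, "az": 0, "grip": 255},
    {"tx": 0, "ty": 0, "tz": -20, "ax": 0, "ay": 0.145, "az": 0, "grip": 255},
    {"tx": 0, "ty": 0, "tz": 0, "ax": 0, "ay": 0.145, "az": 0, "grip": 255},
    {"tx": 0, "ty": 0, "tz": 0, "ax": 0, "ay": 0.145, "az": 0, "grip": 255},
    {"tx": 0, "ty": 0, "tz": 0, "ax": 0, "ay": 0, "az": 0, "grip": 255},
    {"tx": 0, "ty": 0, "tz": 0, "ax": 0, "ay": 0, "az": 0, "grip": 255}
  ]
}}

```text
t: 28.35
tool_pos: [0.4191, 0.2048, 0.1561]
orientation: [-0.204, 3.13, -0.02]
force: [-0.3, 0.3, 0.4]
opening: 0.0007
```

Run:
```python
from h import *
s,R=st(); print(rk(s["tool_pos"]))
```

```text
t 28.35 pos [0.4191 0.2048 0.1561] F [-0.31  0.31  0.38] op 0.0007
[[-0.992 -0.13   0.005]
 [-0.13   0.991 -0.013]
 [-0.004 -0.013 -1.   ]]
[-0.10342426  0.00320603  0.15607846]
```

Call:
{"method": "step_arm", "body": {
  "targets": [
    {"tx": -38.5, "ty": 5, "tz": 0, "ax": 0, "ay": 0, "az": 0, "grip": 255},
    {"tx": -38.5, "ty": 5, "tz": 0, "ax": 0, "ay": 0, "az": 0, "grip": 255},
    {"tx": -38.5, "ty": 5, "tz": 0, "ax": 0, "ay": 0, "az": 0, "grip": 255},
    {"tx": -38.5, "ty": 5, "tz": 0, "ax": 0, "ay": 0, "az": 0, "grip": 255},
    {"tx": 0, "ty": 0, "tz": 0, "ax": 0, "ay": 0, "az": 0, "grip": 255},
    {"tx": 0, "ty": 0, "tz": 0, "ax": 0, "ay": 0, "az": 0, "grip": 255}
  ]
}}

```text
t: 28.95
tool_pos: [0.5681, 0.2454, 0.1592]
orientation: [-0.206, 3.126, -0.018]
force: [-0.6, -0.2, -0.0]
opening: 0.0005
```

Run:
```python
from h import *
s,R=st(); print(rk(s["tool_pos"]))
c=robot.read_camera("top");a=c["frame"][115:235,165:305]; cv2.imwrite("pics/t11.png",cv2.resize(a,None,fx=5,fy=5,interpolation=cv2.INTER_CUBIC))
c=robot.read_camera("scene");a=c["frame"][150:275,165:305]; cv2.imwrite("pics/s11.png",cv2.resize(a,None,fx=4.5,fy=4.5,interpolation=cv2.INTER_CUBIC))
```

```text
t 28.95 pos [0.5681 0.2454 0.1592] F [-0.63 -0.23 -0.01] op 0.0005
[[-0.991 -0.131  0.009]
 [-0.131  0.991 -0.011]
 [-0.008 -0.012 -1.   ]]
[0.0497804  0.022762   0.15917569]
```

View pics/s11.png

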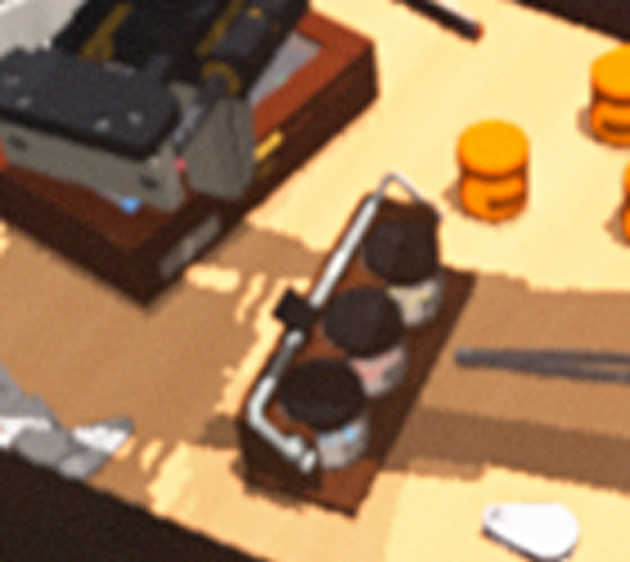

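Call:
{"method": "step_arm", "body": {
  "targets": [
    {"tx": 0, "ty": 0, "tz": 40, "ax": 0, "ay": 0, "az": 0, "grip": 255},
    {"tx": 0, "ty": 0, "tz": 38, "ax": 0, "ay": 0, "az": 0, "grip": 255},
    {"tx": 0, "ty": 0, "tz": 0, "ax": 0, "ay": 0, "az": 0, "grip": 255},
    {"tx": 0, "ty": 0, "tz": 0, "ax": 0, "ay": 0, "az": 0, "grip": 255}
  ]
}}

```text
t: 29.45
tool_pos: [0.568, 0.2442, 0.0812]
orientation: [-0.207, 3.129, -0.019]
force: [0.7, 0.2, 1.5]
opening: 0.0006
```

Run:
```python
from h import *
s,R=st(); print(rk(s["tool_pos"]))
c=robot.read_camera("scene");a=c["frame"][150:275,165:305]; cv2.imwrite("pics/s12.png",cv2.resize(a,None,fx=4.5,fy=4.5,interpolation=cv2.INTER_CUBIC))
```

```text
t 29.45 pos [0.568  0.2442 0.0812] F [0.73 0.24 1.48] op 0.0006
[[-0.991 -0.131  0.007]
 [-0.131  0.991 -0.012]
 [-0.005 -0.012 -1.   ]]
[0.0494262  0.02155592 0.0812087 ]
```

View pics/s12.png

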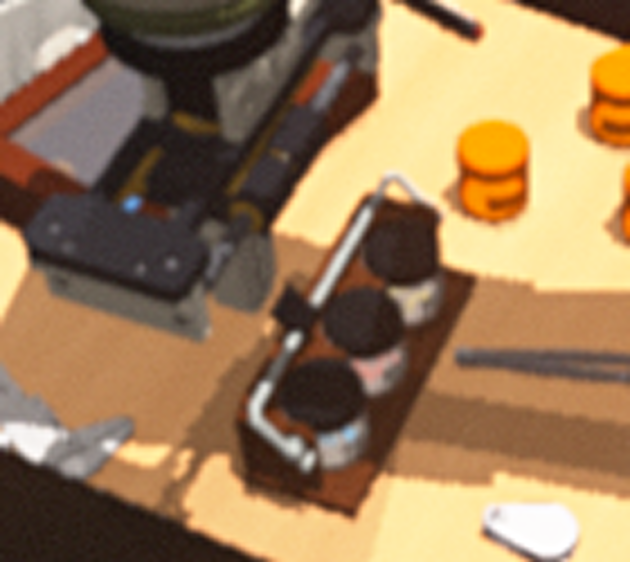

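Call:
{"method": "step_arm", "body": {
  "targets": [
    {"tx": 8, "ty": 0.5, "tz": 0, "ax": 0, "ay": 0, "az": 0, "grip": 255},
    {"tx": 8, "ty": 0.5, "tz": 0, "ax": 0, "ay": 0, "az": 0, "grip": 255},
    {"tx": 8, "ty": 0.5, "tz": 0, "ax": 0, "ay": 0, "az": 0, "grip": 255},
    {"tx": 8, "ty": 0, "tz": 0, "ax": 0, "ay": 0, "az": 0, "grip": 255},
    {"tx": 7, "ty": 0, "tz": 0, "ax": 0, "ay": 0, "az": 0, "grip": 255},
    {"tx": 0, "ty": 0, "tz": 0, "ax": 0, "ay": 0, "az": 0, "grip": 255},
    {"tx": 0, "ty": 0, "tz": 0, "ax": 0, "ay": 0, "az": 0, "grip": 255}
  ]
}}

```text
t: 30.2
tool_pos: [0.5294, 0.2405, 0.0797]
orientation: [-0.206, 3.13, -0.019]
force: [-0.5, -0.1, 0.1]
opening: 0.0005
```

Run:
```python
from h import *
s,R=st(); print(rk(s["tool_pos"]),fr(s["force"]))
c=robot.read_camera("scene");a=c["frame"][150:275,165:305]; cv2.imwrite("pics/s13.png",cv2.resize(a,None,fx=4.5,fy=4.5,interpolation=cv2.INTER_CUBIC))
```

```text
t 30.2 pos [0.5294 0.2405 0.0797] F [-0.49 -0.1   0.13] op 0.0005
[[-0.991 -0.131  0.006]
 [-0.131  0.991 -0.012]
 [-0.004 -0.013 -1.   ]]
[0.01069329 0.02328421 0.07965088] [-0.49757613 -0.03535374  0.12813354]
```

View pics/s13.png

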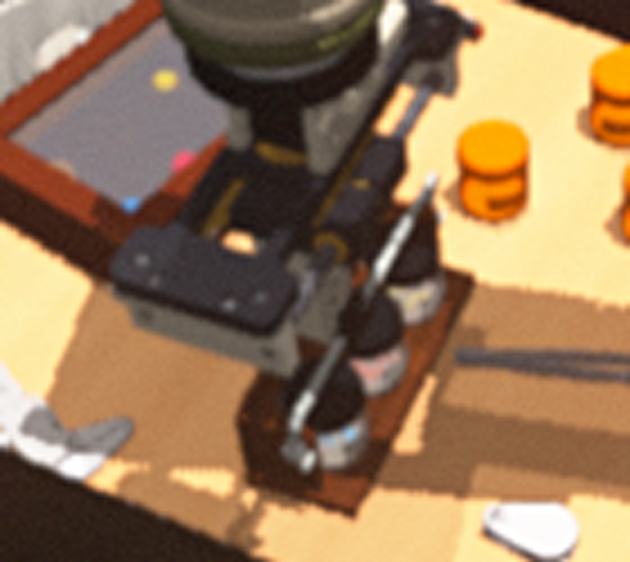

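Call:
{"method": "step_arm", "body": {
  "targets": [
    {"tx": 3, "ty": 0, "tz": -6, "ax": 0, "ay": 0, "az": 0, "grip": 255},
    {"tx": 2, "ty": 0, "tz": -6, "ax": 0, "ay": 0, "az": 0, "grip": 255},
    {"tx": 6.5, "ty": 0, "tz": 0, "ax": 0, "ay": 0, "az": 0, "grip": 255},
    {"tx": 6.5, "ty": 0, "tz": 0, "ax": 0, "ay": 0, "az": 0, "grip": 255},
    {"tx": 4, "ty": 0, "tz": 2, "ax": 0, "ay": 0, "az": 0, "grip": 255},
    {"tx": 4.5, "ty": 0, "tz": 2, "ax": 0, "ay": 0, "az": 0, "grip": 255},
    {"tx": 0, "ty": 0, "tz": 0, "ax": 0, "ay": 0, "az": 0, "grip": 255},
    {"tx": 0, "ty": 0, "tz": 0, "ax": 0, "ay": 0, "az": 0, "grip": 255}
  ]
}}

```text
t: 31.05
tool_pos: [0.5033, 0.2372, 0.0875]
orientation: [-0.206, 3.129, -0.019]
force: [-0.8, 0.4, 0.1]
opening: 0.0005
```

Run:
```python
from h import *
s,R=st(); print(rk(s["tool_pos"]),fr(s["force"]))
c=robot.read_camera("scene");a=c["frame"][150:275,165:305]; cv2.imwrite("pics/s14.png",cv2.resize(a,None,fx=4.5,fy=4.5,interpolation=cv2.INTER_CUBIC))
c=robot.read_camera("wrist");a=cv2.rotate(c["frame"],cv2.ROTATE_180);cv2.imwrite("pics/w14.png",a)
```

```text
t 31.05 pos [0.5033 0.2372 0.0875] F [-0.78  0.44  0.14] op 0.0005
[[-0.991 -0.131  0.006]
 [-0.131  0.991 -0.012]
 [-0.004 -0.013 -1.   ]]
[-0.01553909  0.02356445  0.08747929] [-0.71014767  0.53957764  0.13768592]
```

View pics/s14.png

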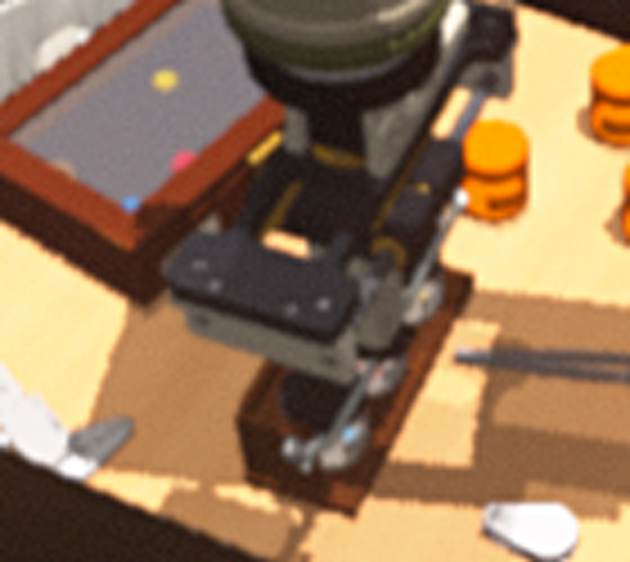

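View pics/w14.png

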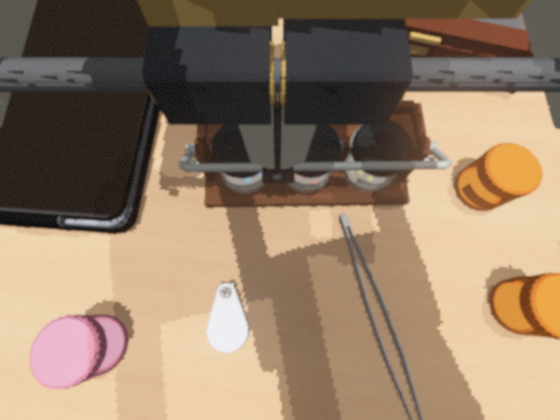

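Call:
{"method": "step_arm", "body": {
  "targets": [
    {"tx": 3.5, "ty": 0, "tz": 3, "ax": 0, "ay": 0, "az": 0, "grip": 255},
    {"tx": 3.5, "ty": 0, "tz": 4, "ax": 0, "ay": 0, "az": 0, "grip": 255},
    {"tx": 3, "ty": 0, "tz": 4, "ax": 0, "ay": 0, "az": 0, "grip": 255},
    {"tx": 2.5, "ty": 0, "tz": 4, "ax": 0, "ay": 0, "az": 0, "grip": 255},
    {"tx": 1.5, "ty": 0, "tz": 4, "ax": 0, "ay": 0, "az": 0, "grip": 255},
    {"tx": 0.5, "ty": 0, "tz": 2, "ax": 0, "ay": 0, "az": 0, "grip": 255},
    {"tx": 0, "ty": 0, "tz": 0, "ax": 0, "ay": 0, "az": 0, "grip": 255},
    {"tx": 0, "ty": 0, "tz": 0, "ax": 0, "ay": 0, "az": 0, "grip": 255}
  ]
}}

```text
t: 31.95
tool_pos: [0.4894, 0.2351, 0.0666]
orientation: [-0.206, 3.129, -0.019]
force: [0.3, 0.1, 0.5]
opening: 0.0007
```

Run:
```python
from h import *
s,R=st(); print(rk(s["tool_pos"]),fr(s["force"]))
c=robot.read_camera("wrist");a=cv2.rotate(c["frame"],cv2.ROTATE_180);cv2.imwrite("pics/w15.png",a)
```

```text
t 31.95 pos [0.4894 0.2351 0.0666] F [0.31 0.09 0.52] op 0.0007
[[-0.991 -0.131  0.006]
 [-0.131  0.991 -0.012]
 [-0.005 -0.012 -1.   ]]
[-0.02961133  0.02338618  0.06660839] [0.32223278 0.04273406 0.51807223]
```

View pics/w15.png

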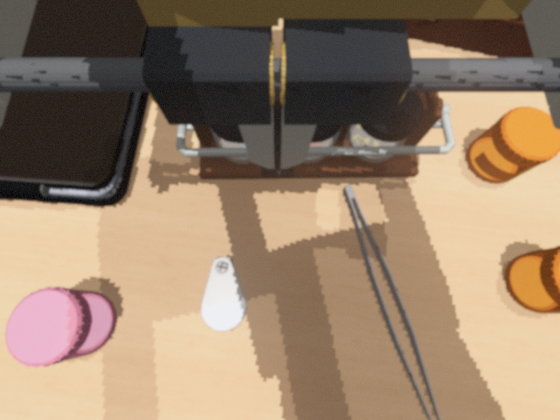

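Call:
{"method": "step_arm", "body": {
  "targets": [
    {"tx": 2, "ty": 0, "tz": 1, "ax": 0, "ay": 0, "az": 0, "grip": 255},
    {"tx": 0, "ty": 0, "tz": 1, "ax": 0, "ay": 0, "az": 0, "grip": 255},
    {"tx": 0, "ty": 0, "tz": 0.5, "ax": 0, "ay": 0, "az": 0, "grip": 255},
    {"tx": 0, "ty": 0, "tz": 0, "ax": 0, "ay": 0, "az": 0, "grip": 255}
  ]
}}

```text
t: 32.4
tool_pos: [0.4875, 0.2349, 0.0644]
orientation: [-0.206, 3.129, -0.019]
force: [-1.3, 0.6, 2.7]
opening: 0.0003
```

Call:
{"method": "step_arm", "body": {
  "targets": [
    {"tx": 0, "ty": 0, "tz": 0.5, "ax": 0, "ay": 0, "az": 0, "grip": 255},
    {"tx": 0, "ty": 0, "tz": 0.5, "ax": 0, "ay": 0, "az": 0, "grip": 255},
    {"tx": 0, "ty": 0, "tz": 0, "ax": 0, "ay": 0, "az": 0, "grip": 255}
  ]
}}

```text
t: 32.7
tool_pos: [0.4877, 0.2349, 0.0641]
orientation: [-0.206, 3.129, -0.019]
force: [-5.6, -0.7, 8.7]
opening: 0.0005
```

Call:
{"method": "step_arm", "body": {
  "targets": [
    {"tx": 0, "ty": 0, "tz": 0.5, "ax": 0, "ay": 0, "az": 0, "grip": 255},
    {"tx": 0, "ty": 0, "tz": 0.5, "ax": 0, "ay": 0, "az": 0, "grip": 255},
    {"tx": 0, "ty": 0, "tz": 0, "ax": 0, "ay": 0, "az": 0, "grip": 255}
  ]
}}

```text
t: 33.0
tool_pos: [0.4878, 0.235, 0.0639]
orientation: [-0.206, 3.129, -0.019]
force: [-9.5, -3.2, 17.7]
opening: 0.0005
```

Call:
{"method": "step_arm", "body": {
  "targets": [
    {"tx": 0, "ty": 0, "tz": -1.5, "ax": 0, "ay": 0, "az": 0, "grip": 255},
    {"tx": 5, "ty": 0, "tz": -10, "ax": 0, "ay": 0, "az": 0, "grip": 255},
    {"tx": 20, "ty": 0, "tz": -40, "ax": 0, "ay": 0, "az": 0, "grip": 255},
    {"tx": 30, "ty": -5, "tz": -10, "ax": 0, "ay": -0.14, "az": 0, "grip": 255},
    {"tx": 10, "ty": -5, "tz": 0, "ax": 0, "ay": -0.145, "az": 0, "grip": 255},
    {"tx": 0, "ty": -5, "tz": 0, "ax": 0, "ay": -0.145, "az": 0, "grip": 255},
    {"tx": 0, "ty": -5, "tz": 0, "ax": 0, "ay": -0.1, "az": 0, "grip": 255},
    {"tx": 0, "ty": 0, "tz": 0, "ax": 0, "ay": 0, "az": 0, "grip": 255}
  ]
}}

```text
t: 33.8
tool_pos: [0.4299, 0.2084, 0.118]
orientation: [-0.18, 2.644, 0.024]
force: [-0.3, -0.2, -0.5]
opening: 0.0008
```

Run:
```python
from h import *
s,R=st(); print(rk(s["tool_pos"])); view("w16")
c=robot.read_camera("top");a=c["frame"][155:225,195:305]; cv2.imwrite("pics/t16.png",cv2.resize(a,None,fx=7,fy=7,interpolation=cv2.INTER_CUBIC))
ex=np.array([np.cos(YAW),np.sin(YAW),0]);ey=np.array([-np.sin(YAW),np.cos(YAW),0])
for a in (0,.08,.2):
    print(a,[[round(float((p-q+.5)*7-.5)) for p,q in zip(proj(c,O+ex*(-.027*np.cos(a))+ey*y+[0,0,.046+.027*np.sin(a)]),(195,155))] for y in(.06,0,-.06)])
```

```text
t 33.8 pos [0.4299 0.2084 0.118 ] F [-0.32 -0.2  -0.52] op 0.0008
[[-0.873 -0.132  0.47 ]
 [-0.123  0.991  0.049]
 [-0.472 -0.015 -0.881]]
[-0.09227239  0.00527549  0.11795123]
281 165
0 [[201, 395], [413, 364], [624, 332]]
0.08 [[200, 394], [412, 363], [624, 331]]
0.2 [[199, 392], [412, 360], [624, 328]]
```

View pics/w16.png

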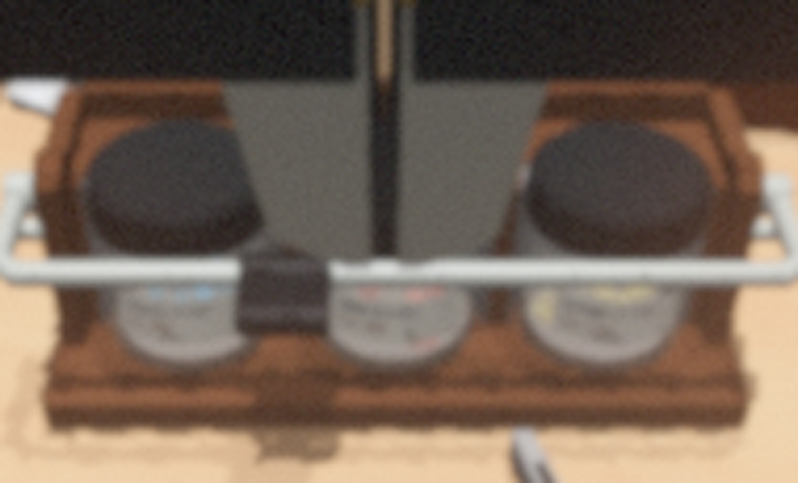

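View pics/t16.png

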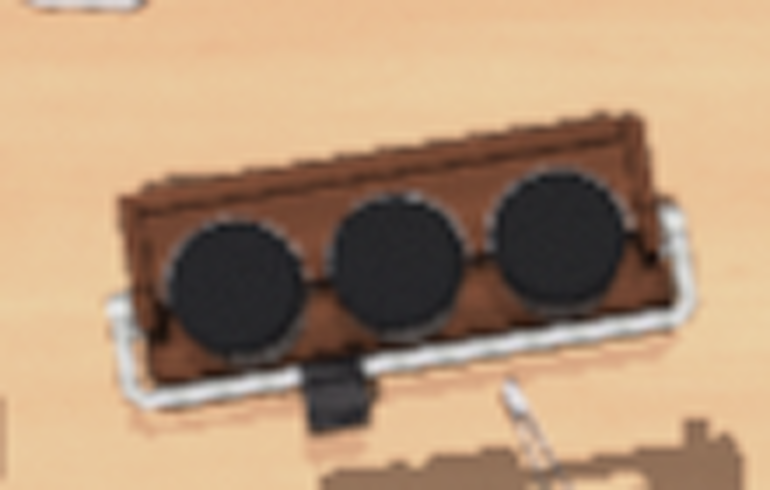

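Run:
```python
from h import *
c=robot.read_camera("wrist")
ex=np.array([np.cos(YAW),np.sin(YAW),0]);ey=np.array([-np.sin(YAW),np.cos(YAW),0])
P=lambda X:[round(float(q)) for q in ((559-proj(c,X)[0]-(281-95))*4.2,(419-proj(c,X)[1]-(165-60))*4.2)]
for a in (0,.08,.16): print(a,[P(O+ex*(-.027*np.cos(a))+ey*y+[0,0,.046+.027*np.sin(a)]) for y in(.06,0,-.06)])
print("base top front edge",[P(O+ex*-.026+ey*y+[0,0,.010]) for y in(.06,0,-.06)], "left cap front top", P(O+ey*-.046-ex*.019+[0,0,.042]))
```

```text
0 [[104, 300], [412, 302], [718, 304]]
0.08 [[103, 291], [412, 293], [720, 295]]
0.16 [[101, 282], [413, 284], [722, 285]]
base top front edge [[127, 428], [407, 429], [686, 430]] left cap front top [638, 293]
```

Run:
```python
from h import *
st(); print(robot.close_job())
```

```text
t 33.95 pos [0.4344 0.2103 0.123 ] F [0.04 0.58 1.14] op 0.0006
[[-0.872 -0.13   0.472]
 [-0.121  0.991  0.051]
 [-0.474 -0.013 -0.88 ]]
the job is handed in; nothing more can be done
None
```

I handed the job in at about 34 s with the middle jar home, its label to the front and the retaining bar closed. No verdict was reported.

**What I did:** I pushed the jar home with the closed fingertips and rolled it in two sideways strokes across its front. I then swung the bar over by its tab and pressed it onto its stop.

**Last checks:**
- **Jar position:** in the top view taken just before closing the bar, the jar was within about 0.5 mm of the neighbours' line. The view after closing shows it unmoved.
- **Label:** it looks about 4–5° past straight ahead compared with the neighbours. The limit is 13°, and my reading is good to about 3°.
- **Bar:** it is down in front of the caps. The force rose steeply to about 18–20 N with the tip at the height expected for a closed bar.
- **Neighbours, loupe and tweezers:** they show no visible movement in the pictures; I did not measure them.
- **Robot:** it ended clear of everything.

**Checks that disagreed or came close:**
- **Pressing force:** once in the first stroke the measured force on the jar reached about 11–12 N, right at the 12 N limit. I eased off at once, but the reading varies by about 0.5–1 N, so I cannot rule out a brief overshoot.
- **Bar angle:** projecting the bar into the last wrist picture did not match well; the rack as a whole was off by about 10 pixels. The bar's height relative to the base still pointed to closed, but for the angle I relied mainly on the force and tip height.

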